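Show a puzzle boat and its marble jar to the toy check-in scanner

ROBOT

A 6-joint arm with a two-finger parallel gripper is mounted at the origin on the work surface. World frame = base frame: x ahead of the robot, y to its left, z up, the work surface at z = 0. Lengths are in mm, angles in rad, forces in N, time in s.
With the tool pointing down it reaches from about 350 to 875 mm from the base axis. Payload 4.2 kg.
Tool frame: the origin (TCP) lies on the front face of the gripper's body, between the roots of the fingers; the fingertips stand 70 mm ahead of it and the grasp point (between the pads) lies 51 mm ahead of it; z points along the fingers, y is the direction in which the jaws open and shut (so a half turn about z gives the same grasp; the last joint's range is limited). The gripper opens to 87 mm and grips with 3 to 60 N. Pads are 19 mm wide; open, the fingers measure 117 mm over their backs; the gripper's body (75 mm by 190 mm) begins 51 mm behind the grasp point.
Start: joints at [-1.003, 0.385, 0.008, 0, -1.194, -0.259], TCP at [189.963, -595.41, 292.25] pointing down, gripper open.
Joint ranges: [-3.14, 3.14], [-1.21, 2.06], [-1.07, 1.41], [-3.16, 2.05], [-2.99, -0.16], [-3.1, 3.1]. Speed limits (rad/s): [2.79, 2.79, 3.14, 3.14, 3.14, 3.14].

INTERFACE

Orientations are given as a unit quaternion [x, y, z, w].
In Python, from cell import bot gives the robot as it stands. The module is installed in compiled form; this text tells all that it offers.
- The arm moves only by the tool drive_tool, never from a script. Its argument "deltas" is a list of rows, each an object with "fingers": the opening, from 0 (shut) to 1 (fully open); "linear": the shift along the tool's x, y, z in units of 40 mm (1.0 is 40 mm), a list of three; "twist": the turn, a rotation vector about the tool's x, y, z in units of 8 degrees (1.0 is 8 degrees), a list of three. In form: [{"fingers": fingers, "linear": [dx, dy, dz], "twist": [ax, ay, az]}, ...]. A call has 1 to 8 rows; each row is the pose to reach, as a shift and turn from the pose measured when the call began, along the tool's axes at that moment; what a row does not reach only later rows make up. A row lasts 1/10 s, in which the tool goes at most 50 mm and 8.59 degrees, less where a joint would pass 70% of its speed; a pose out of reach is approached as far as the arm can. A call with a gripper value outside its range is refused whole. The fingers move at their own pace and stop on an object; "grip_force" is the grip in N (left out, the last holds). Time passes only in rows, so rows that repeat a pose let the fingers close. It gives the time, the measured TCP pose, the force and the opening at its end, in the units of the state.
- bot.observe(): the state, without advancing time (a new reading comes with each control period).
- bot.read_camera(name): name is "side" or "top"; returns the picture (384x512x3 uint8, red, green, blue); there is no depth.
- bot.get_calibration(name): a dict with "K" (3x3 intrinsics, pixels), "k1" (the pictures are not rectified: a ray, as slopes to the right and down, at radius r is drawn at 1 + k1 r^2 times it, then the intrinsics apply), "world_to_cam" (4x4, takes a point from world to camera coordinates). Camera axes: x right, y up, looking along -z (the intrinsics and any distortion apply to the point x, -y, -z); pixel columns grow to the right and rows downward; lengths in mm; the calibration is good to about 2 mm. A picture is of the moment at which its call begins. get_calibration takes no time and is no camera call.
- bot.job_done(): hands the job in, once; it reports no verdict.
Trained networks look in the newest picture that a camera, given by its name, has taken for a name from the list of things; names that differ only in an ending like _2 or _b are one class to them, and where a whole thing is asked for, a point or a joint stands for the part that bears it (a point fixed in the world has none). Each returns a list of dicts, best first, with "conf" (0 to 1); they miss things now and then, are a little off and sometimes report something else, mostly with a low value. They report only what shows in the picture. A call takes as long as a camera call.
- bot.outline_of(camera, query): "mask" (384x512 bool, what is visible of it) and "bbox" ([left, top, width, height] in pixels, round what is visible of it).
- bot.mark_of(camera, query): "uv" ([column, row] in pixels: a listed point, or the origin of a listed thing).
The state is a dict: "clock": time; "joint_positions": joint angles; "qd": joint speeds; "joint_torque": joint torques, N m; "ee_pos": TCP position; "orientation": TCP orientation; "ft_force": force on the tool from outside, world axes, zero at the start; "wrist_torque": the same for the moment, N m; "grip_width": opening from 0.0 (shut) to 1.0 (fully open).
Only numpy, scipy, OpenCV 4.12 (cv2) and the standard library are available. Lean on these libraries where they do the work, as an engineer would, in place of code of your own. Each camera call takes 0.05 s, during which the arm holds its last target.

TASK

Check in the toy set whose parts carry the orange mark. First turn the marble jar where it stands, upright on its round cork pad, until its orange tag squarely faces the scanner's upright front glass, and let go of it; then lift the yellow boat out of the puzzle frame and hold it still in the air straight in front of the middle of the scanner's sloping glass, underside parallel to the glass and towards it, 150 mm away from it, with the bow pointing up the slope. Finish while still holding the boat there, leaving the jar as you turned it and all the other toys where they were.

Things in the scene. Friction and masses are not known exactly. Their poses are not given: they have to be found in the camera images.
- scanner: Fixed white check-in scanner, 120 deep (x) x 160 wide (y) x 103 mm high, with two dark glasses. Origin: centre of the underside of the housing; x points from its front to its back (away from the jar), z up. Its front is upright to 70 mm height, then a face slopes back and up at 25 degrees from level to the flat top. A cork pad for the jar lies in front of it.
- window: The sloping glass of the scanner, 66 x 120 mm. Origin: middle of the glass; z points straight out of the glass (up and towards the jar's side, 25 degrees from vertical), x up the slope (away from the jar's side), y along its width. In the scanner's frame its origin is at x -25, z 86.3 mm.
- front_glass (a point): Middle of the scanner's upright front glass (90 wide x 45 mm high), 36 mm above the bench; in the scanner's frame x -60 mm.
- pad (a point): Centre of the top of the round cork pad (diameter 100, 3 mm thick) on which the jar stands; in the scanner's frame x -150 mm, so 90 mm in front of the upright glass.
- jar: Loose glass marble jar with its white lid screwed tight, 0.2 to 0.4 kg, one rigid piece. Origin: centre of its underside, z up. Glass diameter 51, up to height 95 mm; lid diameter 54, height 95 to 117 mm. The orange tag is on its +x side, on the glass and lid side, and runs as a stripe from the middle of the lid's top to the same edge.
- jar_tag (a point): Middle of the orange tag on the glass: 25.5 mm out along the jar's x, 45 mm above its underside.
- frame: Fixed wooden puzzle frame 120 (x) x 260 (y) x 18 mm high. Origin: centre of its underside. Three alike pockets 76 (x) x 40 (y) mm, 12 mm deep (floor at 6 mm), centred at y -80, 0 and +80 mm; each holds one piece, in any order.
- boat: Loose yellow wooden boat, about 50 to 90 g, 36 mm tall, standing in one of the pockets and 24 mm proud of the frame. Origin: centre of its underside; z up, x towards its pointed bow. Hull 34 mm wide (y) with flat parallel sides from x -35 to +15 mm, then the bow narrows to a point at x +34. White deck patch towards the stern; an orange dot on the underside. The bow starts roughly away from the robot.
- boat_bow (a point): Tip of the boat's bow, 34 mm along its x, 18 mm above its underside.
- boat_top (a point): Middle of the boat's top face, 36 mm above its origin.
- house: Loose house-shaped piece, white with red pointed roof, 69 x 34 x 36 mm, in another pocket. Leave alone. Origin: underside centre.
- car: Loose green car-shaped piece, 70 x 34 x 36 mm, in another pocket. Leave alone. Origin: underside centre.
- excavator: Yellow and black toy excavator, about 190 x 80 x 120 mm, bystander. Origin: underside, middle of the tracks.
- ball_center (a point): Centre of the red plastic ball, diameter 70 mm, resting on a green ring 12 mm high; bystander.
- stacker: Orange stepped stacking tower, diameter 84, 106 mm tall, bystander. Origin: underside centre.
- block: Red building block 60 x 30 x 30 mm, bystander. Origin: underside centre.

How it is judged:
By the outcome, as a careful person would: the job done as asked, in the order asked, and still so for the second after the job is handed in, while the arm keeps its last pose, push and grip.
It also fails if it takes over 64 s, if anything falls off the work surface, if the arm or the gripper's body presses on something with over 40 N, if the wrist force passes 120 N, or if a joint passes its speed limit or range.

## Working session

There is one attempt and no reset: what is moved stays moved. The work goes in short steps, Python scripts to look and compute and a tool call to move; the robot and the scene stay as the last step left them, time stands still between calls to the robot, and variables do not carry over. Pictures are saved under pics/ and viewed, and the job is handed in when it is done.

Besides the shell and the picture viewer there is one more tool, called after "Emit:" as name(argument=value, ...) on one line, values as JSON. drive_tool: Moves the arm, as the interface text tells. Its arguments: {"type":"object","properties":{"deltas":{"type":"array","items":{"type":"object","properties":{"fingers":{"type":"number"},"linear":{"type":"array","items":{"type":"number"}},"twist":{"type":"array","items":{"type":"number"}}}}},"grip_force":{"type":"number"}},"required":["deltas"]}

```bash
mkdir -p pics; python3 - <<'E'
from cell import bot
import cv2,numpy as np
s=bot.observe(); print({k:np.round(v,3).tolist() for k,v in s.items()})
for c in("side","top"):
    im=bot.read_camera(c); cv2.imwrite(f"pics/{c}0.png",im[:,:,::-1])
    k=bot.get_calibration(c); print(c,np.round(k["K"],2).tolist(),k["k1"],np.round(k["world_to_cam"],4).tolist())
    for q in("jar","jar_tag","boat","boat_bow","boat_top","window","front_glass","pad","scanner","frame","house","car"):
        r=bot.mark_of(c,q); print(c,q,[(np.round(d["uv"],1).tolist(),round(d["conf"],2)) for d in r[:2]])
E
```

```text
{'clock': 0.0, 'joint_positions': [-1.003, 0.386, 0.007, -0.001, -1.194, -0.259], 'qd': [-0.001, 0.002, -0.0, -0.002, 0.0, -0.001], 'joint_torque': [-0.0, -39.066, 18.741, 4.22, 0.011, -0.0], 'ee_pos': [189.832, -595.014, 291.162], 'orientation': [-0.154, 0.988, 0.001, -0.0], 'ft_force': [-1.045, 0.464, -0.618], 'wrist_torque': [0.064, 0.021, -0.036], 'grip_width': 0.998}
side [[439.24, 0.0, 249.79], [0.0, 439.24, 186.01], [0.0, 0.0, 1.0]] -0.11387283255553148 [[0.8884, -0.4588, 0.0147, -497.8008], [0.2428, 0.4968, 0.8332, -198.063], [-0.3896, -0.7367, 0.5527, -1296.7702], [0.0, 0.0, 0.0, 1.0]]
side jar []
side jar_tag [([257.3, 176.7], 0.74), ([244.4, 225.3], 0.25)]
side boat [([246.6, 231.6], 0.56)]
side boat_bow [([253.5, 223.5], 0.63)]
side boat_top [([247.2, 225.3], 0.51)]
side window []
side front_glass [([260.0, 180.0], 0.6), ([244.6, 232.3], 0.59)]
side pad [([241.2, 199.5], 0.85)]
side scanner [([257.9, 177.3], 0.73), ([268.2, 178.5], 0.62)]
side frame [([262.9, 245.2], 0.9)]
side house [([277.4, 259.2], 0.54)]
side car [([266.0, 243.5], 0.79)]
top [[420.98, 0.0, 252.41], [0.0, 420.98, 195.26], [0.0, 0.0, 1.0]] 0.020687470273864538 [[0.0901, -0.9959, -0.0005, -55.7873], [0.9712, 0.0877, 0.2216, -574.1437], [-0.2207, -0.0205, 0.9751, -1164.2287], [0.0, 0.0, 0.0, 1.0]]
top jar [([239.4, 208.3], 0.98), ([106.3, 230.4], 0.69)]
top jar_tag [([250.5, 205.0], 0.73)]
top boat [([294.1, 236.0], 0.69)]
top boat_bow [([295.4, 224.6], 0.52)]
top boat_top [([298.0, 232.2], 0.71), ([295.1, 236.4], 0.57)]
top window [([222.2, 158.1], 0.64)]
top front_glass [([222.5, 175.9], 0.88), ([293.9, 227.6], 0.15)]
top pad [([236.8, 204.5], 0.63)]
top scanner [([222.7, 159.8], 0.74)]
top frame [([316.1, 236.6], 0.69), ([406.1, 264.3], 0.44)]
top house [([347.1, 227.8], 0.72), ([225.3, 175.0], 0.15)]
top car [([321.9, 231.5], 0.7)]
```

```bash
python3 - <<'E'
import cv2
for c,(x,y,w,h) in {"side":(190,110,160,180),"top":(170,120,220,160)}.items():
    im=cv2.imread(f"pics/{c}0.png")
    f=3.6 if c=="top" else 3.3
    cv2.imwrite(f"pics/{c}0z.png",cv2.resize(im[y:y+h,x:x+w],None,fx=f,fy=f,interpolation=cv2.INTER_CUBIC))
E
```

```text
(no output)
```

View pics/side0.png

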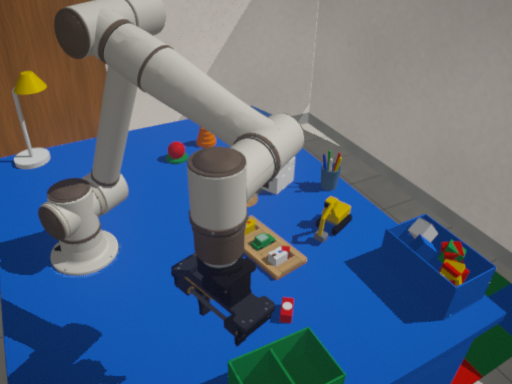

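View pics/top0.png

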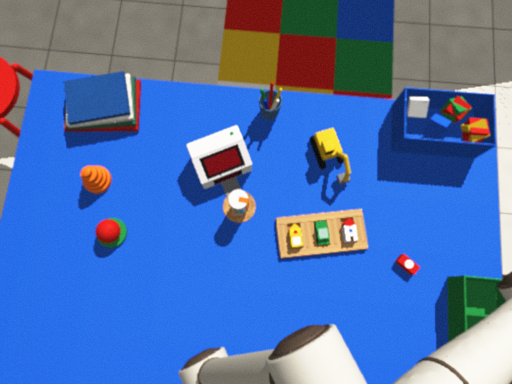

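```bash
ls pics
```

```text
side0.png
side0z.png
top0.png
top0z.png
```

View pics/side0z.png

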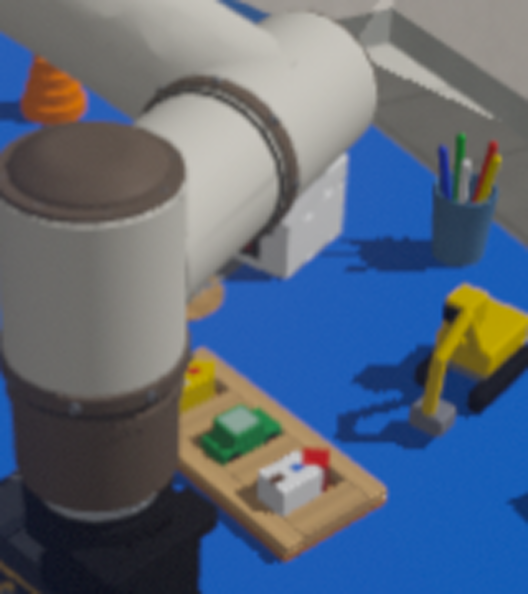

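View pics/top0z.png

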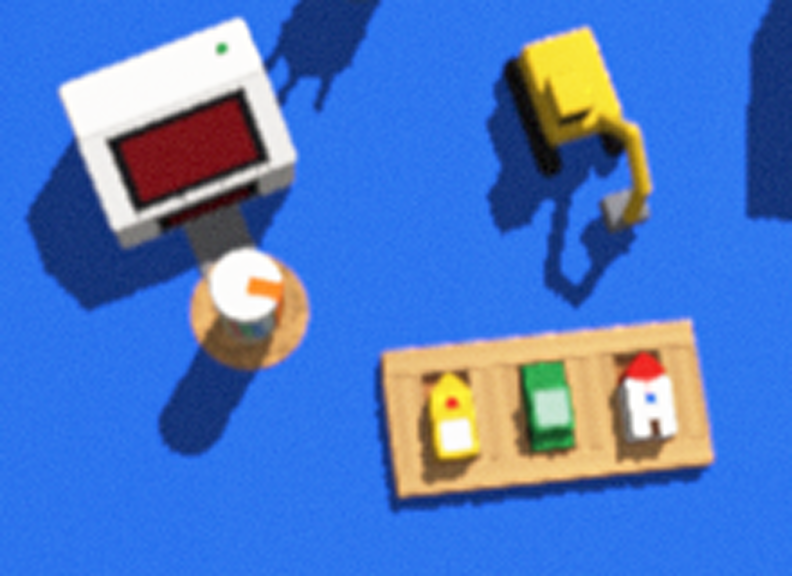

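The side view is blocked by the arm. The top view shows the jar at about (238,203) with its stripe pointing right, the boat in the left pocket at about (295,236) with its bow up in the picture, and the scanner at about (222,158). I'll fit poses from the top view.

```bash
cat > h.py <<'E'
import numpy as np,cv2
from cell import bot
from scipy.optimize import least_squares
from scipy.spatial.transform import Rotation as R
C={c:bot.get_calibration(c) for c in("side","top")}
def proj(c,P):
    k=C[c];P=np.atleast_2d(P);q=P@k["world_to_cam"][:3,:3].T+k["world_to_cam"][:3,3]
    a=np.c_[q[:,0]/-q[:,2],-q[:,1]/-q[:,2]];r2=(a**2).sum(1,keepdims=True);a=a*(1+k["k1"]*r2)
    return a*[k["K"][0,0],k["K"][1,1]]+[k["K"][0,2],k["K"][1,2]]
def unproj(c,uv,z):
    f=lambda p:proj(c,[p[0],p[1],z])[0]-uv
    return least_squares(f,[500,0]).x
def pose(x,y,a,P,z=0):
    P=np.atleast_2d(P).astype(float);c,s=np.cos(a),np.sin(a)
    return np.c_[x+c*P[:,0]-s*P[:,1],y+s*P[:,0]+c*P[:,1],P[:,2]+z]
E
cat > fit.py <<'E'
from h import *
from scipy.optimize import minimize
import sys
im=cv2.imread("pics/top0.png");hsv=cv2.cvtColor(im,cv2.COLOR_BGR2HSV)
nb=~((hsv[...,0]>100)&(hsv[...,0]<130)&(hsv[...,1]>110))
m=nb.astype(np.uint8)
S=8
def iou_fit(mask,V,p0,hulls,box):
    l,t,w,h=box; M=cv2.resize(mask[t:t+h,l:l+w].astype(np.float32),None,fx=S,fy=S,interpolation=cv2.INTER_LINEAR)>.5
    def cost(p):
        uv=proj("top",pose(p[0],p[1],p[2],V));q=((uv-[l,t])+.5)*S-.5
        A=np.zeros(M.shape,np.uint8)
        for hh in hulls: cv2.fillConvexPoly(A,cv2.convexHull(np.round(q[hh]*16).astype(np.int32)),1,shift=4)
        return (A.astype(bool)^M).sum()/M.sum()
    best=minimize(cost,p0,method="Nelder-Mead",options=dict(initial_simplex=[p0]+[np.array(p0)+d for d in np.diag([12,12,.12])],xatol=.02,fatol=1e-5,maxiter=600))
    return best
# frame
s0=unproj("top",[316,236.6],0)
V=np.array([[a*60,b*130,z] for a in(-1,1) for b in(-1,1) for z in(0,18)])
n,lab,st,ce=cv2.connectedComponentsWithStats(m[:, :]);
fl=lab[215,285]or lab[245,335];print("frame comp",st[fl])
x,y,w,h,_=st[fl];r=iou_fit(lab==fl,V,[*s0,0.0],[list(range(8))],(x-5,y-5,w+10,h+10));print("frame",r.x,r.fun)
# scanner
prof=[(-60,0),(-60,70),(60-49.2,103),(60,103),(60,0)]
V=np.array([[a,b,z] for a,z in prof for b in(-80,80)])
sl=lab[145,210];print(st[sl]);
mk=(lab==sl).copy()
pj=unproj("top",[222.5,160],60)
cv2.imwrite("pics/mk.png",cv2.resize((nb*255).astype(np.uint8)[110:280,170:390],None,fx=3,fy=3))
print("scan0",pj)
E
python3 fit.py
```

```text
frame comp [ 276  208   93   51 3711]
frame [ 4.92763930e+02 -2.17031924e+02  1.95993909e-01] 0.03301418081379682
[ 186  125   70   98 3794]
scan0 [677.30167201  94.84581181]
```

View pics/mk.png

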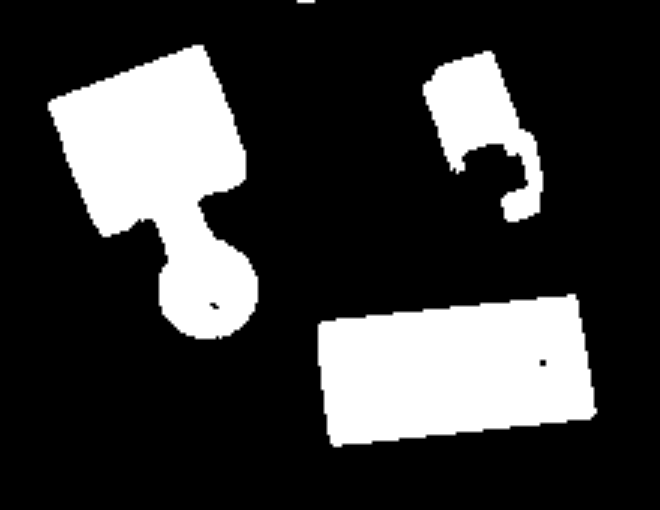

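```bash
cat >> fit.py <<'E'
th=np.linspace(0,2*np.pi,49)[:-1]
pad=np.c_[-150+50*np.cos(th),50*np.sin(th),3+0*th]
strip=np.array([[-150,-20,0.5],[-150,20,.5],[-50,20,.5],[-50,-20,.5]])
V=np.r_[V,pad,strip]
x,y,w,h,_=st[sl]
for wd in(16,20,24):
    V[-4:,1]=[-wd,wd,wd,-wd]
    for a0 in(-.4,-.3,-.2) if 0 else (.4,.3):
        r=iou_fit(mk,V,[*pj,a0],[list(range(10)),list(range(10,58)),list(range(58,62))],(x-5,y-5,w+10,h+10));print("scanner",wd,r.x,r.fun)
p=r.x
g=lambda P:pose(*p,P)
print("pad",g([-150,0,3]),proj("top",g([-150,0,3])))
# overlay
big=cv2.resize(im[110:280,170:390],None,fx=3.6,fy=3.6,interpolation=cv2.INTER_CUBIC)
def dr(P,col): 
    q=((proj("top",P)-[170,110]+.5)*3.6-.5);cv2.polylines(big,[np.round(q).astype(int)],True,col,1)
dr(g([[a,b,z] for a,z,b in[(-60,70,-80),(-60,70,80),(10.8,103,80),(10.8,103,-80)]]),(0,255,0))
dr(g([[a,b,103] for a,b in[(10.8,-80),(10.8,80),(60,80),(60,-80)]]),(0,255,0))
c,s=np.cos(np.radians(25)),np.sin(np.radians(25))
dr(g([[-25+u*c,v,86.3+u*s] for u,v in[(-33,-60),(-33,60),(33,60),(33,-60)]]),(0,255,255))
dr(g(pad),(255,0,255))
np.save("scan.npy",p)
fr=[492.764,-217.03,.196]
for yy in(-80,0,80): dr(pose(*fr,[[a,yy+b,18] for a,b in[(-38,-20),(38,-20),(38,20),(-38,20)]]),(255,255,0))
hull=[(-35,-17),(15,-17),(34,0),(15,17),(-35,17)]
bp=pose(*fr,[0,80,6])[0];print("boat pocket",bp)
dr(pose(bp[0],bp[1],fr[2],[[a,b,42] for a,b in hull]),(0,0,255))
cv2.imwrite("pics/ov.png",big)
E
python3 fit.py
```

```text
frame comp [ 276  208   93   51 3711]
frame [ 4.92763930e+02 -2.17031924e+02  1.95993909e-01] 0.03301418081379682
[ 186  125   70   98 3794]
scan0 [677.30167201  94.84581181]
scanner 16 [6.87616726e+02 1.05012950e+02 4.78929627e-01] 0.05122397206114918
scanner 16 [6.87619706e+02 1.04993743e+02 4.78822708e-01] 0.05119926199261993
scanner 20 [6.87457036e+02 1.04967188e+02 4.77935468e-01] 0.04215949525566684
scanner 20 [6.87493312e+02 1.04952827e+02 4.77818959e-01] 0.042105956773853453
scanner 24 [6.87489480e+02 1.04890014e+02 4.77597338e-01] 0.033152675276752766
scanner 24 [6.87482969e+02 1.04888906e+02 4.77521383e-01] 0.03317738534528202
pad [[554.26245317  35.95202032   3.        ]] [[238.74436835 205.7571561 ]]
boat pocket [ 477.18420115 -138.561727      6.        ]
```

View pics/ov.png

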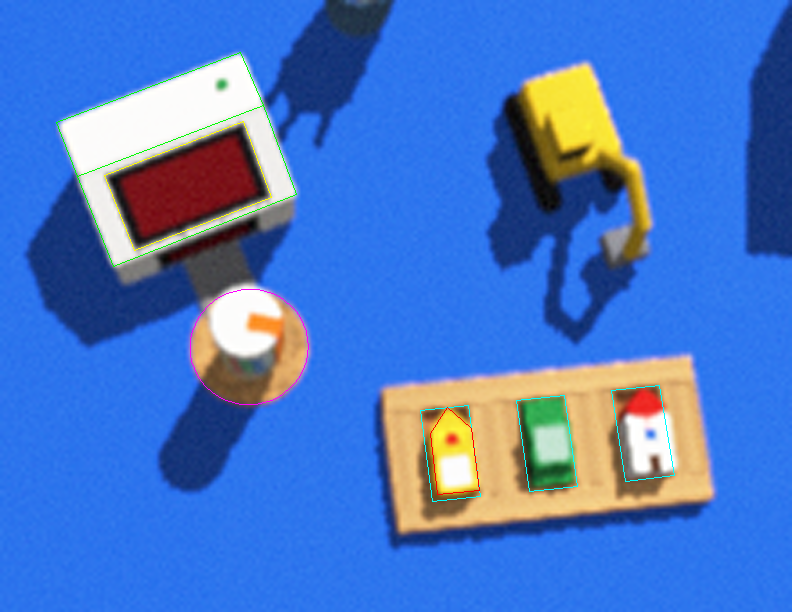

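```bash
cat > jar.py <<'E'
from h import *
from scipy.optimize import minimize
import sys
def jarfit(img,cam="top",out=None,p0=(554.3,36,0),N=6):
    # template render: lid white top/side, stripe. Fit stripe direction + centre by colour classes
    im=cv2.cvtColor(img,cv2.COLOR_RGB2BGR).astype(np.float32)
    u0=proj(cam,[p0[0],p0[1],110])[0];l,t=(u0-18).astype(int);w=36
    sub=cv2.resize(im[t:t+w,l:l+w],None,fx=N,fy=N,interpolation=cv2.INTER_LINEAR)
    b,g,r=cv2.split(sub)
    orange=np.clip((r-b-60)/80,0,1)*((r-g)>40)
    white=np.clip((np.minimum(np.minimum(r,g),b)-150)/50,0,1)
    return orange,white,(l,t),N
if __name__=="__main__":
    img=bot.read_camera("top"); cv2.imwrite(f"pics/{sys.argv[1]}.png",img[:,:,::-1])
    p0=(554.3,36)
    o,wh,(l,t),N=jarfit(img,p0=p0)
    th=np.linspace(0,2*np.pi,65)[:-1]
    pp=lambda P:((proj("top",P)-[l,t]+.5)*N-.5)
    lidm=np.clip(o+wh,0,1)
    def cost(p):
        A=np.zeros(lidm.shape,np.uint8);q=pp(np.c_[p[0]+27*np.cos(th),p[1]+27*np.sin(th),120+0*th])
        q2=pp(np.c_[p[0]+27*np.cos(th),p[1]+27*np.sin(th),98+0*th])
        cv2.fillConvexPoly(A,np.round(q*16).astype(np.int32),1,shift=4)
        return np.abs(A-lidm).sum()/A.sum()
    best=min((minimize(cost,np.array(p0)+d,method="Nelder-Mead",options=dict(initial_simplex=np.array(p0)+np.array(d)+[[0,0],[6,0],[0,6]])) for d in([0,0],[-5,-5],[5,5])),key=lambda r:r.fun)
    c=best.x;print("lid centre",c,best.fun)
    # stripe: pixel->plane z=120
    for name,cc in(("fit",c),):
        ys,xs=np.nonzero(o>.3);W=o[ys,xs]
        uv=np.c_[xs,ys]; uv=(uv+.5)/N-.5+[l,t]
        H,_=cv2.findHomography(proj("top",[[cc[0]+a,cc[1]+b,120] for a in(-30,30) for b in(-30,30)]),np.array([[cc[0]+a,cc[1]+b] for a in(-30,30) for b in(-30,30)],float))
        P=cv2.perspectiveTransform(uv[None].astype(np.float64),H)[0]-cc
        k=np.hypot(*P.T)<24
        m=(P[k]*W[k,None]).sum(0)/W[k].sum();ev=np.linalg.eigh(np.cov(P[k].T,aweights=W[k]))
        d=ev[1][:,1];d*=np.sign(d@m)
        print("centroid",m,"ang",np.degrees(np.arctan2(m[1],m[0])),"axis ang",np.degrees(np.arctan2(d[1],d[0])),ev[0])
    s=np.load("scan.npy");print("want yaw",np.degrees(s[2]))
    for q in("jar","jar_tag"): print(q,[(np.round(x["uv"],1).tolist(),round(x["conf"],2)) for x in bot.mark_of("top",q)[:2]])
    print("pred jar",proj("top",[*c,3]))
    big=cv2.resize(img[t-4:t+46,l-4:l+46,::-1],None,fx=10,fy=10,interpolation=cv2.INTER_CUBIC)
    def dr(P,col):cv2.polylines(big,[np.round((proj("top",P)-[l-4,t-4]+.5)*10).astype(int)],True,col,1)
    dr(np.c_[c[0]+27*np.cos(th),c[1]+27*np.sin(th),120+0*th],(0,255,0));dr(np.c_[c[0]+25.5*np.cos(th),c[1]+25.5*np.sin(th),3+0*th],(255,0,255))
    a=np.arctan2(m[1],m[0]);dr(np.array([[*c,120],[c[0]+27*np.cos(a),c[1]+27*np.sin(a),120],[c[0]+27*np.cos(a),c[1]+27*np.sin(a),98]]),(255,0,0))
    cv2.imwrite(f"pics/{sys.argv[1]}z.png",big)
E
python3 jar.py j1; python3 - <<'E'
from h import *
from scipy.optimize import minimize
im=cv2.imread("pics/top0.png").astype(np.float32)
l,t,w,N=278,208,40,8
b,g,r=cv2.split(cv2.resize(im[t:t+w,l:l+w],None,fx=N,fy=N))
yel=((r>200)&(g>160)&(b<110))
wh=(r>200)&(g>200)&(b>150)
red=(r>170)&(g<130)&(b<110)
M=(yel|red|wh).astype(np.uint8)
n,lab,st,_=cv2.connectedComponentsWithStats(M);i=1+np.argmax(st[1:,4]);M=(lab==i);print(st[i])
V=np.array([(a,b,z) for a,b in[(-35,-17),(15,-17),(34,0),(15,17),(-35,17)] for z in(42,)],float)
V2=V.copy();V2[:,2]=24
def cost(p,two):
    q=(proj("top",pose(*p,np.r_[V,V2] if two else V))-[l,t]+.5)*N-.5
    A=np.zeros(M.shape,np.uint8);cv2.fillConvexPoly(A,cv2.convexHull(np.round(q*16).astype(np.int32)),1,shift=4)
    return (A.astype(bool)^M).sum()/M.sum()
for two in(0,1):
    p0=np.array([477.2,-138.6,.196]);print(two,minimize(cost,p0,args=(two,),method="Nelder-Mead",options=dict(initial_simplex=[p0,p0+[5,0,0],p0+[0,5,0],p0+[0,0,.1]])))if 0 else None
    r_=minimize(cost,p0,args=(two,),method="Nelder-Mead",options=dict(initial_simplex=[p0,p0+[5,0,0],p0+[0,5,0],p0+[0,0,.1]]));print(two,r_.x,r_.fun)
E
```

```text
lid centre [551.33082562  34.87001319] 0.5658646557053698
centroid [ -1.50477074 -13.05589394] ang -96.5746749790026 axis ang -95.32278668541714 [13.77249796 37.40026989]
want yaw 27.359959864409316
jar [([100.1, 182.0], 0.53), ([249.5, 203.6], 0.4)]
jar_tag [([247.2, 203.0], 0.58)]
pred jar [[239.00405688 206.72752066]]
[   54   109   155   211 11317]
0 [ 4.78136131e+02 -1.39189199e+02  2.11178702e-01] 0.7106123530971106
1 [ 4.79338663e+02 -1.39608041e+02  2.19417718e-01] 0.709905451974905
```

```bash
ls pics/j1z.png
```

```text
pics/j1z.png
```

View pics/j1z.png

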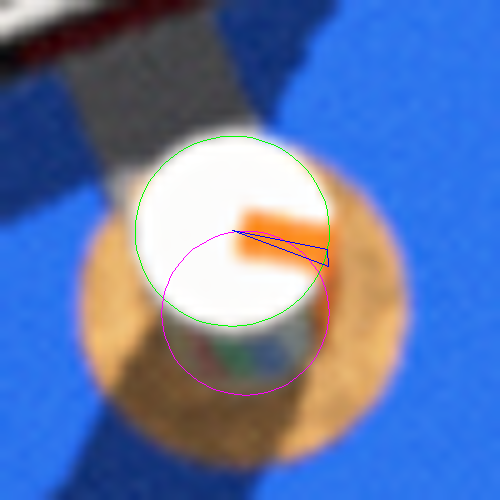

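```bash
cat > jar2.py <<'E'
from h import *
from scipy.optimize import minimize
import sys
def jfit(img,p0=(554.3,36.,-1.68),cam="top",zoff=0):
    im=cv2.GaussianBlur(img,(0,0),.01).astype(np.float32)
    u0=proj(cam,[p0[0],p0[1],112])[0];l,t=(u0-17).astype(int);w=34;N=8
    mn=im.min(2)[t:t+w,l:l+w]; sat=im.max(2)[t:t+w,l:l+w]-mn
    wh=np.clip((mn-110)/110,0,1)*np.clip((130-sat)/60,0,1)
    th=np.linspace(0,2*np.pi,65)[:-1]
    pp=lambda P:((proj(cam,P)-[l,t]+.5)*N-.5)
    def render(p,sw,r0):
        A=np.zeros((w*N,w*N),np.float32)
        ci=lambda z:np.c_[p[0]+27*np.cos(th),p[1]+27*np.sin(th),z+0*th]
        f=lambda P,v,h=True:cv2.fillConvexPoly(A,(cv2.convexHull(np.round(pp(P)*16).astype(np.int32)) if h else np.round(pp(P)*16).astype(np.int32)),v,shift=4)
        f(np.r_[ci(120),ci(98)],1)
        e=np.sqrt(27**2-sw**2)
        f(pose(*p,[[r0,-sw,120],[e,-sw,120],[e,sw,120],[r0,sw,120]]),0)
        cam0=-C[cam]["world_to_cam"][:3,:3].T@C[cam]["world_to_cam"][:3,3]
        if np.dot(cam0[:2]-p[:2],[np.cos(p[2]),np.sin(p[2])])>27: f(pose(*p,[[e,-sw,120],[e,sw,120],[e,sw,98],[e,-sw,98]]),0)
        return cv2.resize(cv2.GaussianBlur(A,(0,0),N*.5),(w,w),interpolation=cv2.INTER_AREA)
    def cost(q): return ((render(q[:3],abs(q[3]),q[4])-wh)**2).sum()
    best=None
    for da in(-.15,0,.15):
      for d in(-3,3):
        x0=np.array([p0[0]+d,p0[1]+d,p0[2]+da,7,0.])
        r=minimize(cost,x0,method="Nelder-Mead",options=dict(initial_simplex=[x0]+[x0+e for e in np.diag([5,5,.2,2,3])],maxiter=1500,xatol=.005,fatol=1e-4))
        if best is None or r.fun<best.fun:best=r
    return best
if __name__=="__main__":
    img=cv2.imread(sys.argv[1])[:,:,::-1]
    a=float(sys.argv[2]) if len(sys.argv)>2 else -96
    r=jfit(img,(554.3,36.,np.radians(a)))
    print(r.x,np.degrees(r.x[2]),r.fun)
E
python3 jar2.py pics/top0.png; python3 jar2.py pics/j1.png
python3 - <<'E'
from h import *
from scipy.optimize import minimize
im=cv2.imread("pics/top0.png").astype(np.float32)
l,t,w,N=280,215,32,8
b,g,r=cv2.split(cv2.resize(im[t:t+w,l:l+w],None,fx=N,fy=N))
# wood is r~220 g~165 b~95 ; yellow r255 g210 b0
M=((b<50)&(g>150)|(np.minimum(np.minimum(r,g),b)>170)|((r>170)&(g<110)&(b<90))).astype(np.uint8)
M=cv2.morphologyEx(M,cv2.MORPH_CLOSE,np.ones((9,9),np.uint8))
n,lab,st,_=cv2.connectedComponentsWithStats(M);i=1+np.argmax(st[1:,4]);M=(lab==i);print(st[i])
cv2.imwrite("pics/bm.png",np.hstack([(M*255).astype(np.uint8)]))
V=np.array([(a,b,42) for a,b in[(-35,-17),(15,-17),(34,0),(15,17),(-35,17)]],float)
V2=V.copy();V2[:,2]=20
def cost(p,two):
    q=(proj("top",pose(*p,np.r_[V,V2] if two else V))-[l,t]+.5)*N-.5
    A=np.zeros(M.shape,np.uint8);cv2.fillConvexPoly(A,cv2.convexHull(np.round(q*16).astype(np.int32)),1,shift=4)
    return (A.astype(bool)^M).sum()/M.sum()
for two in(0,1):
    p0=np.array([477.2,-138.6,.196])
    r_=minimize(cost,p0,args=(two,),method="Nelder-Mead",options=dict(initial_simplex=[p0,p0+[5,0,0],p0+[0,5,0],p0+[0,0,.1]]));print(two,r_.x,r_.fun)
E
```

```text
[552.96448822  35.50193413  -1.77407607   6.9269125    3.16417151] -101.6470714603669 8.132224082946777
[553.0730996   35.44679343  -1.7761893    6.85315019   2.9801052 ] -101.76815023643803 8.151422500610352
[  98  171   71   71 4247]
0 [ 407.2        -131.93333333    1.24414815] 1.0
1 [ 396.33580247 -140.14320988    0.91945679] 1.0
```

View pics/bm.png

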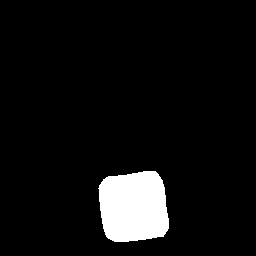

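```bash
cat > boat0.py <<'E'
from h import *
from scipy.optimize import minimize
im=cv2.imread("pics/top0.png")
l,t,w,N=280,215,32,8
sub=im[t:t+w,l:l+w]
print(sub[12,12:20].tolist(),sub[20,8:24].tolist(),sub[12,8].tolist())
b,g,r=cv2.split(cv2.resize(sub.astype(np.float32),None,fx=N,fy=N))
M=((b<75)&(g>150)&(r>200)|(np.minimum(np.minimum(r,g),b)>160)|((r>150)&(g<120)&(b<90))).astype(np.uint8)
M=cv2.morphologyEx(M,cv2.MORPH_CLOSE,np.ones((17,17),np.uint8))
n,lab,st,_=cv2.connectedComponentsWithStats(M);i=1+np.argmax(st[1:,4]);M=(lab==i);print(st[i])
V=np.array([(a,b,42) for a,b in[(-35,-17),(15,-17),(34,0),(15,17),(-35,17)]],float)
V2=V.copy();V2[:,2]=20
def cost(p,two):
    q=(proj("top",pose(*p,np.r_[V,V2] if two else V))-[l,t]+.5)*N-.5
    A=np.zeros(M.shape,np.uint8);cv2.fillConvexPoly(A,cv2.convexHull(np.round(q*16).astype(np.int32)),1,shift=4)
    return (A.astype(bool)^M).sum()/M.sum()
for two in(0,1):
    p0=np.array([477.2,-138.6,.196])
    r_=minimize(cost,p0,args=(two,),method="Nelder-Mead",options=dict(initial_simplex=[p0,p0+[5,0,0],p0+[0,5,0],p0+[0,0,.1]]));print(two,r_.x,r_.fun)
big=cv2.resize(sub,None,fx=16,fy=16,interpolation=cv2.INTER_CUBIC)
for V_,c in((V,(0,0,255)),(V2,(255,0,0))):
    q=np.round((proj("top",pose(*r_.x,V_))-[l,t]+.5)*16).astype(int);cv2.polylines(big,[q],True,c,1)
cv2.imwrite("pics/bo.png",np.hstack([big[:,:],cv2.resize((M*255).astype(np.uint8),(512,512))[:,:,None].repeat(3,2)])[:, :800])
E
python3 boat0.py
```

```text
[[48, 223, 247], [53, 229, 249], [54, 227, 248], [53, 230, 248], [56, 231, 249], [53, 230, 250], [49, 217, 245], [50, 182, 226]] [[41, 80, 108], [30, 123, 159], [44, 198, 236], [46, 224, 247], [54, 229, 249], [61, 228, 248], [60, 229, 248], [60, 229, 248], [73, 232, 249], [73, 228, 248], [75, 228, 247], [83, 230, 248], [58, 231, 249], [76, 233, 249], [118, 204, 241], [130, 195, 237]] [77, 130, 204]
[   51    63   133   193 17818]
0 [ 4.77882638e+02 -1.36544368e+02  2.06450402e-01] 0.20086429453361768
1 [ 4.78787173e+02 -1.36633735e+02  2.10898937e-01] 0.19884386575373217
```

View pics/bo.png

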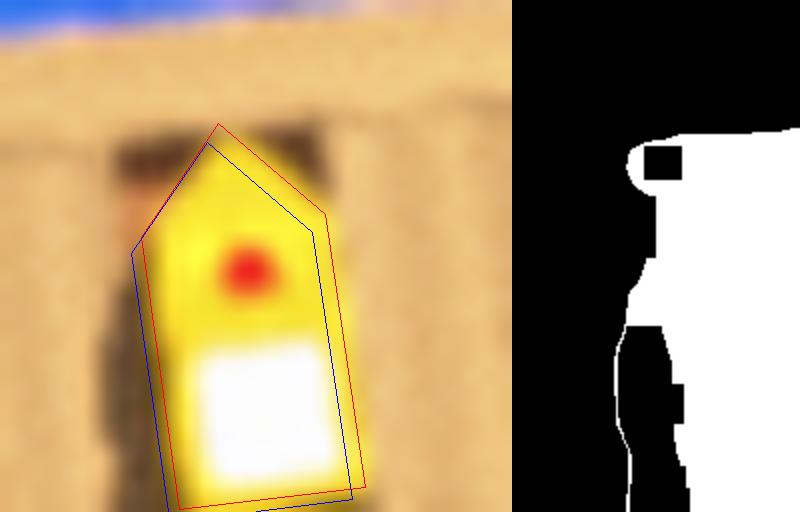

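```bash
sed -i 's/^M=((b<75).*/M=((g-b>105)\&(g>140)|(np.minimum(np.minimum(r,g),b)>185)|((r>200)\&(g<150)\&(b<90))).astype(np.uint8)/; s/^l,t,w,N=.*/l,t,w,N=280,217,36,8/; s/(17,17)/(9,9)/; s/fx=16,fy=16/fx=12,fy=12/; s/\*16).astype(int)/*12).astype(int)/; s/(512,512)/(432,432)/' boat0.py; python3 boat0.py
```

```text
[[58, 242, 253], [57, 238, 252], [55, 228, 251], [60, 233, 252], [61, 238, 253], [59, 244, 253], [59, 243, 253], [58, 237, 252]] [[42, 73, 103], [23, 91, 119], [28, 151, 188], [68, 220, 246], [146, 239, 250], [213, 245, 251], [223, 247, 251], [233, 248, 251], [240, 250, 252], [246, 250, 252], [253, 251, 252], [249, 251, 252], [151, 238, 250], [70, 221, 245], [104, 196, 236], [122, 189, 233]] [73, 136, 206]
[   57    53   129   190 16859]
0 [ 4.77871492e+02 -1.38279737e+02  2.14048977e-01] 0.08820214722106887
1 [ 4.79102615e+02 -1.38809442e+02  2.21039336e-01] 0.0739664274274868
```

View pics/bo.png

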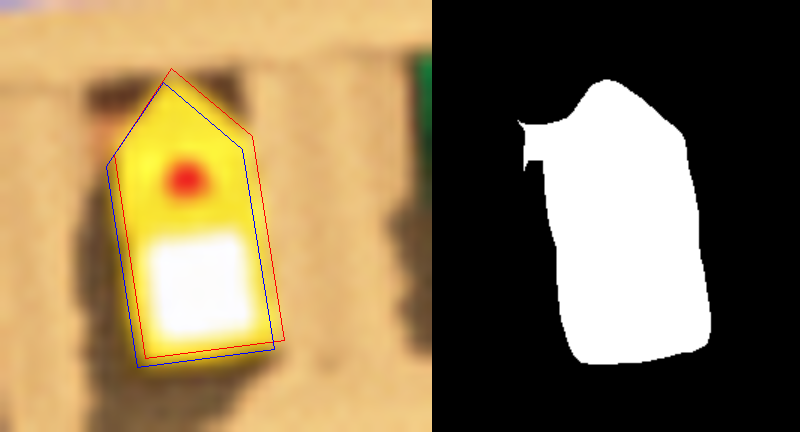

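```bash
cat > go.py <<'E'
from h import *
import sys
# usage: go x y z [yaw_toolx_deg]   (tool down)
def show(Rt,pt):
    s=bot.observe();R0=R.from_quat(s["orientation"]);d=R0.inv().apply(np.array(pt)-s["ee_pos"])
    tw=(R0.inv()*Rt).as_rotvec(degrees=True)
    e=R0.as_matrix();print("t",s["clock"],"pos",np.round(s["ee_pos"],1),"xyaw",round(np.degrees(np.arctan2(e[1,0],e[0,0])),1),"q",np.round(s["joint_positions"],2),"F",np.round(s["ft_force"],1),"grip",round(s["grip_width"]*87,1))
    print("linear",np.round(d/40,3).tolist(),"twist",np.round(tw/8,3).tolist(),"dist",round(np.linalg.norm(d)),"ang",round(np.linalg.norm(tw),1))
def down(psi):
    a=np.radians(psi);x=[np.cos(a),np.sin(a),0];z=[0,0,-1];return R.from_matrix(np.array([x,np.cross(z,x),z]).T)
if __name__=="__main__":
    v=list(map(float,sys.argv[1:]));show(down(v[3]),v[:3])
E
python3 go.py 553 35.5 235 -162.3; python3 go.py 553 35.5 159 -162.3
```

```text
t 1.45 pos [ 190.  -595.4  292.3] xyaw -162.3 q [-1.    0.38  0.01  0.   -1.19 -0.26] F [-0.4 -0.2 -0.2] grip 86.7
linear [-13.441, 12.268, 1.431] twist [-0.0, -0.0, -0.001] dist 730 ang 0.0
t 1.45 pos [ 190.  -595.4  292.3] xyaw -162.3 q [-1.    0.38  0.01  0.   -1.19 -0.26] F [-0.4 -0.2 -0.2] grip 86.7
linear [-13.441, 12.268, 3.331] twist [-0.0, -0.0, -0.001] dist 740 ang 0.0
```

Emit:
drive_tool(deltas=[{"fingers":1,"linear":[-0.6,0.55,0],"twist":[0,0,0]},{"fingers":1,"linear":[-1.4,1.28,0],"twist":[0,0,0]},{"fingers":1,"linear":[-2.2,2.0,0],"twist":[0,0,0]},{"fingers":1,"linear":[-3.0,2.75,0],"twist":[0,0,0]},{"fingers":1,"linear":[-3.8,3.5,0],"twist":[0,0,0]},{"fingers":1,"linear":[-4.6,4.2,0],"twist":[0,0,0]},{"fingers":1,"linear":[-5.4,4.95,0],"twist":[0,0,0]},{"fingers":1,"linear":[-6.2,5.7,0],"twist":[0,0,0]}])

```text
clock: 2.25
ee_pos: [357.5, -301.3, 292.6]
orientation: [-0.154, 0.988, -0.0, 0.0]
ft_force: [0.7, 0.3, -0.3]
grip_width: 0.998
```

```bash
python3 go.py 553 35.5 235 -162.3
```

```text
t 2.25 pos [ 357.5 -301.3  292.6] xyaw -162.3 q [-0.35  0.11 -0.36  0.   -1.1  -0.91] F [ 0.7  0.3 -0.3] grip 86.8
linear [-7.213, 6.537, 1.44] twist [-0.005, 0.005, -0.001] dist 394 ang 0.1
```

Emit:
drive_tool(deltas=[{"fingers":1,"linear":[-0.9,0.8,0],"twist":[0,0,0]},{"fingers":1,"linear":[-1.8,1.6,0],"twist":[0,0,0]},{"fingers":1,"linear":[-2.7,2.4,0],"twist":[0,0,0]},{"fingers":1,"linear":[-3.6,3.2,0],"twist":[0,0,0]},{"fingers":1,"linear":[-4.5,4.0,0],"twist":[0,0,0]},{"fingers":1,"linear":[-5.4,4.85,0.2],"twist":[0,0,0]},{"fingers":1,"linear":[-6.3,5.7,0.4],"twist":[0,0,0]},{"fingers":1,"linear":[-7.0,6.35,0.6],"twist":[0,0,0]}])

```text
clock: 3.05
ee_pos: [548.2, 28.3, 268.6]
orientation: [-0.155, 0.988, -0.0, 0.001]
ft_force: [0.3, -0.6, -0.2]
grip_width: 0.999
```

```bash
python3 go.py 553 35.5 215 -162.3;python3 - <<'E'
from h import *
for c in("side","top"):
    im=bot.read_camera(c); cv2.imwrite(f"pics/{c}1.png",im[:,:,::-1])
E
python3 - <<'E'
import cv2
im=cv2.imread("pics/side1.png")
cv2.imwrite("pics/side1z.png",cv2.resize(im[100:280,150:350],None,fx=3.3,fy=3.3,interpolation=cv2.INTER_CUBIC))
E
```

```text
t 3.05 pos [548.2  28.3 268.6] xyaw -162.2 q [ 0.35  0.27 -0.22  0.   -1.08 -1.61] F [ 0.3 -0.6 -0.2] grip 86.9
linear [-0.166, 0.135, 1.341] twist [-0.005, 0.013, 0.01] dist 54 ang 0.1
```

View pics/side1z.png

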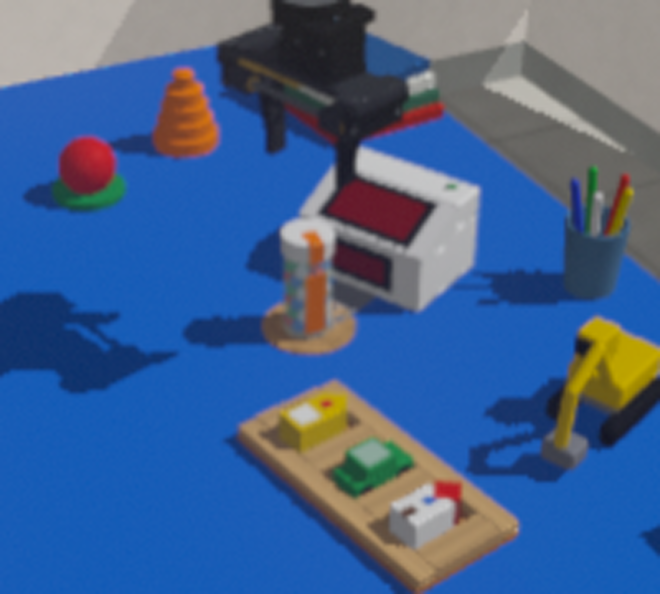

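```bash
cat > side.py <<'E'
from h import *
import sys
im=cv2.imread(f"pics/{sys.argv[1]}.png");yaw=np.radians(float(sys.argv[2]));F=6
l,t,w,h=215,155,130,98
big=cv2.resize(im[t:t+h,l:l+w],None,fx=F,fy=F,interpolation=cv2.INTER_CUBIC)
def dr(P,col,cl=True):cv2.polylines(big,[np.round((proj("side",P)-[l,t]+.5)*F).astype(int)],cl,col,1)
p=np.load("scan.npy");g=lambda P:pose(*p,P)
c,s=np.cos(np.radians(25)),np.sin(np.radians(25))
dr(g([[-25+u*c,v,86.3+u*s] for u,v in[(-33,-60),(-33,60),(33,60),(33,-60)]]),(0,255,255))
dr(g([[-60,v,36+u] for u,v in[(-22.5,-45),(-22.5,45),(22.5,45),(22.5,-45)]]),(0,255,255))
dr(g([[a,b,z] for a,z,b in[(-60,70,-80),(-60,70,80),(10.8,103,80),(10.8,103,-80)]]),(0,255,0))
th=np.linspace(0,2*np.pi,49)
J=(float(sys.argv[3]),float(sys.argv[4])) if len(sys.argv)>3 else (553,35.5)
for r,z in((25.5,3),(27,98),(27,120),):dr(np.c_[J[0]+r*np.cos(th),J[1]+r*np.sin(th),z+0*th],(255,0,255))
P=lambda x,y,z:pose(*J,yaw,[[x,y,z]])[0]
dr([P(0,0,120),P(27,0,120),P(27,0,98)],(255,0,0),False);dr([P(25.5,0,95),P(25.5,0,10)],(255,0,0),False)
V=[(-35,-17),(15,-17),(34,0),(15,17),(-35,17)]
dr(pose(477.5,-138.3,.20,[[a,b,42] for a,b in V]),(0,0,255))
dr(pose(492.76,-217.03,.196,[[a*60,b*130,18] for a,b in[(-1,-1),(-1,1),(1,1),(1,-1)]]),(255,255,0))
cv2.imwrite(f"pics/{sys.argv[1]}o{sys.argv[2]}.png",big)
E
python3 side.py side1 -98
```

```text
(no output)
```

View pics/side1o-98.png

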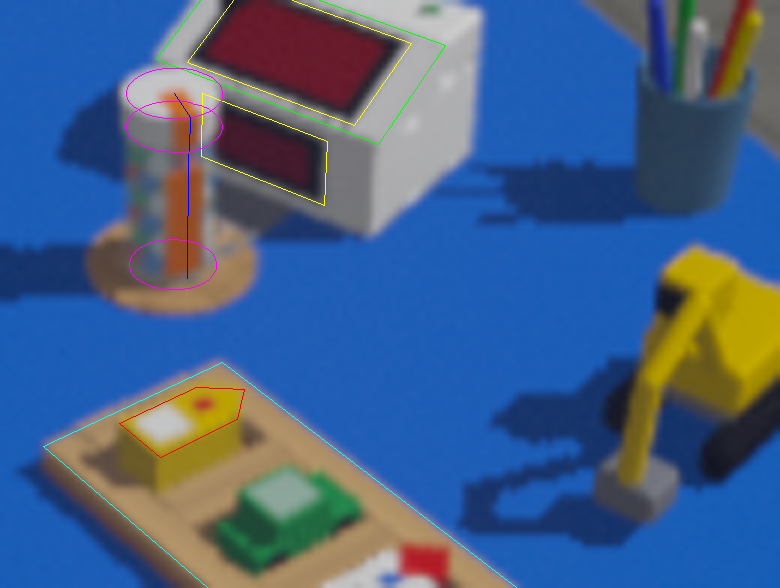

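The side view agrees with the top fits to within about 2 mm. The tag yaw comes out near −99° and should be +27.4°, so the jar needs about 126° counter-clockwise. Descending onto the lid.

```bash
python3 go.py 552.5 36 159 -162.2
```

```text
t 3.15 pos [548.8  29.4 267. ] xyaw -162.1 q [ 0.35  0.28 -0.22  0.   -1.08 -1.61] F [-0.2  0.1 -1.1] grip 87.1
linear [-0.14, 0.13, 2.701] twist [-0.003, -0.003, 0.018] dist 108 ang 0.1
```

Emit:
drive_tool(deltas=[{"fingers":1,"linear":[-0.14,0.13,0.3],"twist":[0,0,0]},{"fingers":1,"linear":[-0.14,0.13,0.8],"twist":[0,0,0]},{"fingers":1,"linear":[-0.14,0.13,1.3],"twist":[0,0,0]},{"fingers":1,"linear":[-0.14,0.13,1.8],"twist":[0,0,0]},{"fingers":1,"linear":[-0.14,0.13,2.3],"twist":[0,0,0]},{"fingers":1,"linear":[-0.14,0.13,2.6],"twist":[0,0,0]},{"fingers":1,"linear":[-0.14,0.13,2.7],"twist":[0,0,0]},{"fingers":1,"linear":[-0.14,0.13,2.7],"twist":[0,0,0]}])

```text
clock: 3.95
ee_pos: [552.4, 35.7, 158.8]
orientation: [-0.156, 0.988, -0.0, -0.0]
ft_force: [-0.2, -0.2, -0.5]
grip_width: 0.995
```

```bash
python3 go.py 552.5 36 159 -162.2
```

```text
t 3.95 pos [552.4  35.7 158.8] xyaw -162.1 q [ 0.36  0.4  -0.34  0.   -0.83 -1.62] F [-0.2 -0.2 -0.5] grip 86.5
linear [-0.004, 0.007, -0.006] twist [-0.005, -0.008, 0.015] dist 0 ang 0.1
```

Emit:
drive_tool(deltas=[{"fingers":0.75,"linear":[0,0,0],"twist":[0,0,0]},{"fingers":0.68,"linear":[0,0,0],"twist":[0,0,0]},{"fingers":0.65,"linear":[0,0,0],"twist":[0,0,0]},{"fingers":0.62,"linear":[0,0,0],"twist":[0,0,0]},{"fingers":0.55,"linear":[0,0,0],"twist":[0,0,0]},{"fingers":0.5,"linear":[0,0,0],"twist":[0,0,0]},{"fingers":0.5,"linear":[0,0,0],"twist":[0,0,0]}], grip_force=15)

```text
clock: 4.65
ee_pos: [552.5, 35.8, 159.0]
orientation: [-0.156, 0.988, -0.0, -0.0]
ft_force: [-0.2, 1.1, 1.3]
grip_width: 0.616
```

Gripped at 53.6 mm, which matches the lid. Turning 42° per call.

Emit:
drive_tool(deltas=[{"fingers":0.5,"linear":[0,0,0],"twist":[0,0,-0.4]},{"fingers":0.5,"linear":[0,0,0],"twist":[0,0,-1.1]},{"fingers":0.5,"linear":[0,0,0],"twist":[0,0,-1.8]},{"fingers":0.5,"linear":[0,0,0],"twist":[0,0,-2.5]},{"fingers":0.5,"linear":[0,0,0],"twist":[0,0,-3.2]},{"fingers":0.5,"linear":[0,0,0],"twist":[0,0,-3.9]},{"fingers":0.5,"linear":[0,0,0],"twist":[0,0,-4.6]},{"fingers":0.5,"linear":[0,0,0],"twist":[0,0,-5.25]}])

```text
clock: 5.45
ee_pos: [552.8, 35.6, 159.0]
orientation: [-0.501, 0.865, -0.001, -0.0]
ft_force: [1.6, -0.9, -0.2]
grip_width: 0.614
```

```bash
python3 go.py 552.5 36 159 -35.8
```

```text
t 5.45 pos [552.8  35.6 159. ] xyaw -119.9 q [ 0.36  0.4  -0.34  0.   -0.83 -0.88] F [ 1.6 -0.9 -0.2] grip 53.4
linear [-0.005, 0.013, 0.001] twist [-0.0, -0.009, -10.507] dist 1 ang 84.1
```

Emit:
drive_tool(deltas=[{"fingers":0.5,"linear":[0,0,0],"twist":[0,0,-0.65]},{"fingers":0.5,"linear":[0,0,0],"twist":[0,0,-1.3]},{"fingers":0.5,"linear":[0,0,0],"twist":[0,0,-1.95]},{"fingers":0.5,"linear":[0,0,0],"twist":[0,0,-2.6]},{"fingers":0.5,"linear":[0,0,0],"twist":[0,0,-3.25]},{"fingers":0.5,"linear":[0,0,0],"twist":[0,0,-3.9]},{"fingers":0.5,"linear":[0,0,0],"twist":[0,0,-4.6]},{"fingers":0.5,"linear":[0,0,0],"twist":[0,0,-5.25]}])

```text
clock: 6.25
ee_pos: [553.3, 35.6, 159.0]
orientation: [0.779, -0.627, 0.001, -0.0]
ft_force: [0.7, 0.1, -0.8]
grip_width: 0.613
```

```bash
python3 go.py 552.5 36 159 -35.8
```

```text
t 6.25 pos [553.3  35.6 159. ] xyaw -77.6 q [ 0.36  0.4  -0.34  0.   -0.83 -0.14] F [ 0.7  0.1 -0.8] grip 53.4
linear [-0.015, 0.018, -0.0] twist [-0.006, -0.012, -5.229] dist 1 ang 41.8
```

Emit:
drive_tool(deltas=[{"fingers":0.5,"linear":[0,0,0],"twist":[0,0,-0.7]},{"fingers":0.5,"linear":[0,0,0],"twist":[0,0,-1.4]},{"fingers":0.5,"linear":[0,0,0],"twist":[0,0,-2.1]},{"fingers":0.5,"linear":[0,0,0],"twist":[0,0,-2.8]},{"fingers":0.5,"linear":[0,0,0],"twist":[0,0,-3.6]},{"fingers":0.5,"linear":[0,0,0],"twist":[0,0,-4.4]},{"fingers":0.5,"linear":[0,0,0],"twist":[0,0,-5.0]},{"fingers":0.5,"linear":[0,0,0],"twist":[0,0,-5.25]}])

```text
clock: 7.05
ee_pos: [553.8, 35.9, 159.0]
orientation: [0.952, -0.305, 0.001, -0.0]
ft_force: [1.7, 0.1, -0.9]
grip_width: 0.61
```

Emit:
drive_tool(deltas=[{"fingers":0.55,"linear":[0,0,0],"twist":[0,0,0]},{"fingers":0.62,"linear":[0,0,0],"twist":[0,0,0]},{"fingers":0.66,"linear":[0,0,0],"twist":[0,0,0]},{"fingers":0.75,"linear":[0,0,0],"twist":[0,0,0]},{"fingers":0.9,"linear":[0,0,0],"twist":[0,0,0]},{"fingers":1,"linear":[0,0,0],"twist":[0,0,0]}])

```text
clock: 7.65
ee_pos: [553.8, 35.8, 159.0]
orientation: [0.952, -0.305, 0.001, -0.0]
ft_force: [0.5, -0.5, 0.0]
grip_width: 0.841
```

Emit:
drive_tool(deltas=[{"fingers":1,"linear":[0,0,-0.4],"twist":[0,0,0]},{"fingers":1,"linear":[0,0,-1.2],"twist":[0,0,0]},{"fingers":1,"linear":[0,0,-2.2],"twist":[0,0,0]},{"fingers":1,"linear":[0,0,-3.0],"twist":[0,0,0]}])

```text
clock: 8.05
ee_pos: [553.6, 35.8, 281.1]
orientation: [0.952, -0.305, 0.002, -0.001]
ft_force: [0.4, 0.0, -0.3]
grip_width: 0.998
```

```bash
python3 - <<'E'
from h import *
for c in("side","top"):
    im=bot.read_camera(c); cv2.imwrite(f"pics/{c}2.png",im[:,:,::-1])
im=cv2.imread("pics/top2.png");cv2.imwrite("pics/top2z.png",cv2.resize(im[110:290,150:370],None,fx=3.3,fy=3.3,interpolation=cv2.INTER_CUBIC))
E
python3 jar2.py pics/top2.png 27; python3 go.py 477.2 -138 265 -35; python3 side.py side2 27.4
```

```text
[559.78465709  35.02872341   0.90776342  11.01977927 -30.4477942 ] 52.011012760113694 23.858774185180664
t 8.15 pos [555.7  36.3 284.5] xyaw -35.5 q [ 0.36  0.27 -0.18  0.   -1.1   0.59] F [ 0.7  0.1 -0.8] grip 87.1
linear [0.925, 4.691, 0.453] twist [-0.068, -0.073, -0.058] dist 192 ang 0.9
```

View pics/top2z.png

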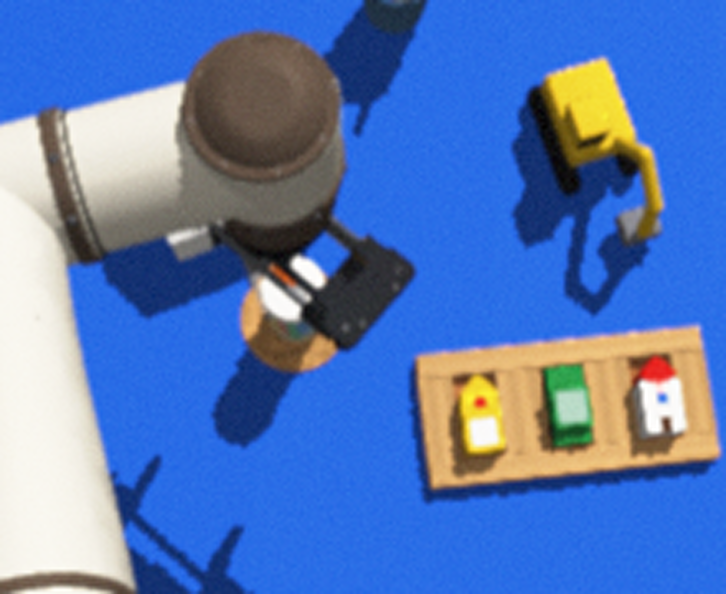

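View pics/side2o27.4.png

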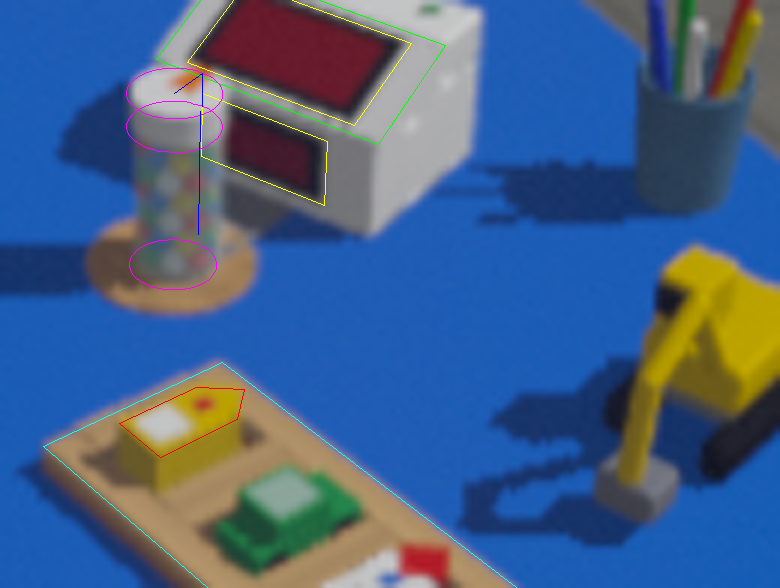

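The jar stands upright on the pad with its stripe toward the scanner. I'll move over the boat, then recheck the jar unobstructed.

```bash
python3 go.py 474.3 -138.6 240 11.5
```

```text
t 8.15 pos [555.7  36.3 284.5] xyaw -35.5 q [ 0.36  0.27 -0.18  0.   -1.1   0.59] F [ 0.7  0.1 -0.8] grip 87.1
linear [0.869, 4.751, 1.077] twist [-0.035, -0.097, -5.871] dist 198 ang 47.0
```

Emit:
drive_tool(deltas=[{"fingers":1,"linear":[0.11,0.6,0],"twist":[0,0,-0.7]},{"fingers":1,"linear":[0.22,1.2,0],"twist":[0,0,-1.5]},{"fingers":1,"linear":[0.33,1.9,0],"twist":[0,0,-2.3]},{"fingers":0.8,"linear":[0.45,2.6,0.2],"twist":[0,0,-3.1]},{"fingers":0.6,"linear":[0.56,3.3,0.4],"twist":[0,0,-3.9]},{"fingers":0.6,"linear":[0.68,4.0,0.6],"twist":[0,-0.05,-4.7]},{"fingers":0.6,"linear":[0.8,4.5,0.8],"twist":[0,-0.1,-5.4]},{"fingers":0.6,"linear":[0.87,4.75,1.0],"twist":[-0.03,-0.1,-5.87]}])

```text
clock: 8.95
ee_pos: [473.2, -140.0, 242.3]
orientation: [0.995, 0.101, -0.001, -0.0]
ft_force: [0.2, 1.0, -0.8]
grip_width: 0.647
```

```bash
python3 - <<'E'
from h import *
for c in("side","top"):
    im=bot.read_camera(c); cv2.imwrite(f"pics/{c}3.png",im[:,:,::-1])
im=cv2.imread("pics/top3.png");cv2.imwrite("pics/top3z.png",cv2.resize(im[110:290,150:370],None,fx=3.3,fy=3.3,interpolation=cv2.INTER_CUBIC))
E
python3 jar2.py pics/top3.png 27;python3 go.py 474.3 -138.6 240 11.5; python3 side.py side3 27.4
```

```text
[ 5.54493799e+02  4.39365538e+01  6.28645881e-01 -1.91692504e-02
  5.45904995e+00] 36.018755778225895 791.2958374023438
t 9.05 pos [ 472.8 -139.5  241.5] xyaw 11.3 q [ 0.04  0.21 -0.38 -0.   -0.98  1.73] F [ 0.2  0.5 -0.4] grip 53.9
linear [0.042, -0.015, 0.038] twist [-0.013, 0.027, -0.019] dist 2 ang 0.3
```

View pics/top3z.png

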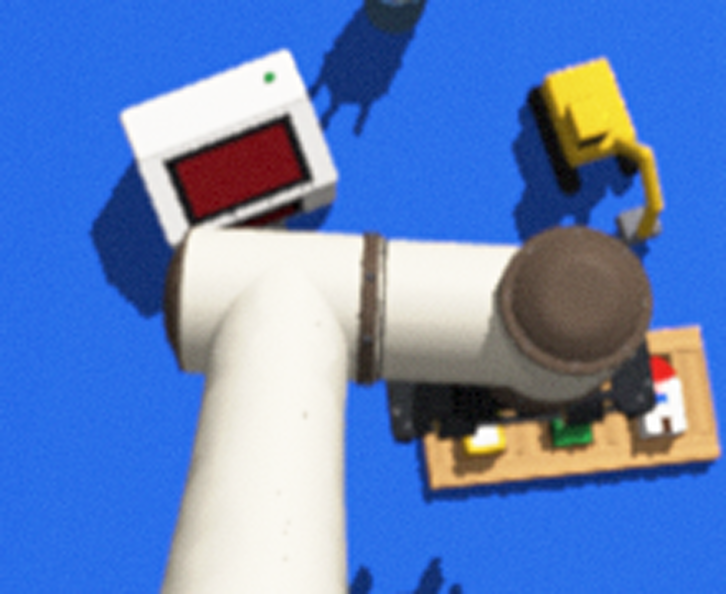

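View pics/side3o27.4.png

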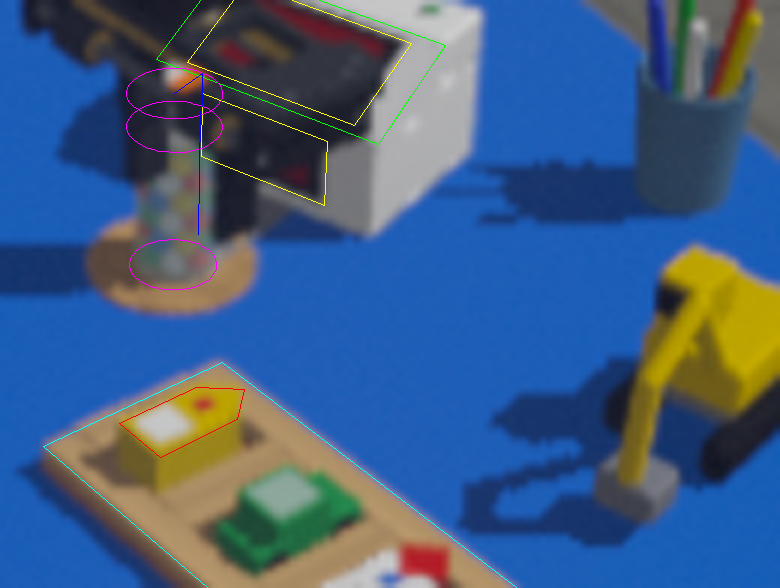

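Emit:
drive_tool(deltas=[{"fingers":0.6,"linear":[-0.2,1.1,-0.3],"twist":[0,0,0]},{"fingers":0.6,"linear":[-0.5,2.2,-0.4],"twist":[0,0,0]},{"fingers":0.6,"linear":[-0.8,3.3,-0.4],"twist":[0,0,0]},{"fingers":0.6,"linear":[-1.1,4.4,-0.4],"twist":[0,0,0]},{"fingers":0.6,"linear":[-1.4,5.5,-0.4],"twist":[0,0,0]},{"fingers":0.6,"linear":[-1.7,6.6,-0.4],"twist":[0,0,0]},{"fingers":0.6,"linear":[-2.0,7.6,-0.4],"twist":[0,0,0]},{"fingers":0.6,"linear":[-2.3,8.5,-0.4],"twist":[0,0,0]}])

```text
clock: 9.85
ee_pos: [449.9, -492.6, 257.1]
orientation: [0.995, 0.098, -0.002, -0.001]
ft_force: [0.5, 0.2, -0.0]
grip_width: 0.6
```

```bash
python3 - <<'E'
from h import *
for c in("side","top"):
    im=bot.read_camera(c); cv2.imwrite(f"pics/{c}4.png",im[:,:,::-1])
im=cv2.imread("pics/top4.png");cv2.imwrite("pics/top4z.png",np.hstack([cv2.resize(im[125:185+60,180:300],None,fx=5,fy=5,interpolation=cv2.INTER_CUBIC)]))
E
python3 jar2.py pics/top4.png 27
```

```text
[558.74969964  34.58859027   0.57238628   7.65553302  -0.65567253] 32.795318270927424 8.261945724487305
```

View pics/top4z.png

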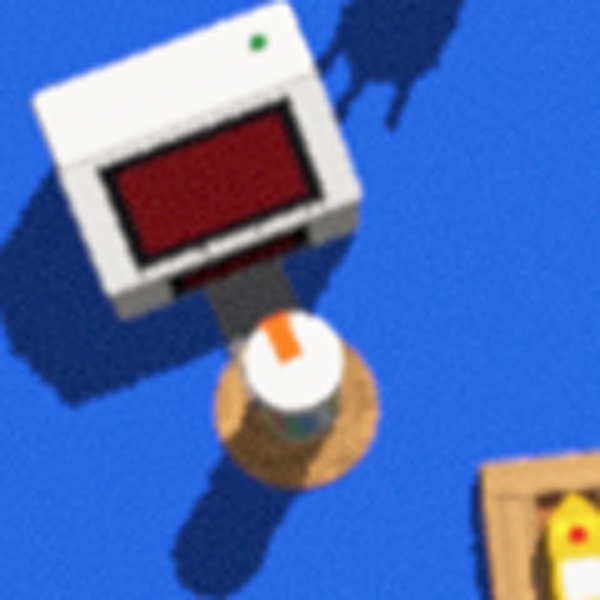

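```bash
cat > stripe.py <<'E'
from h import *
from scipy.optimize import minimize
def stripe(fn,cam,c,yaw0,rin=21):
    im=cv2.imread(fn).astype(np.float32);N=8
    u0=proj(cam,[*c,120])[0];l,t=(u0-14).astype(int);w=28
    B=im[t:t+w,l:l+w,0]
    th=np.linspace(0,2*np.pi,65)[:-1]
    pp=lambda P:((proj(cam,P)-[l,t]+.5)*N-.5)
    Mk=np.zeros((w*N,w*N),np.float32)
    cv2.fillConvexPoly(Mk,np.round(pp(np.c_[c[0]+rin*np.cos(th),c[1]+rin*np.sin(th),120+0*th])*16).astype(np.int32),1,shift=4)
    Mk=cv2.resize(Mk,(w,w),interpolation=cv2.INTER_AREA)>.99
    def ren(q):
        yaw,off,r0,sw,sg=q
        A=np.zeros((w*N,w*N),np.float32)
        cv2.fillConvexPoly(A,np.round(pp(pose(c[0],c[1],yaw,[[r0,off-sw,120],[32,off-sw,120],[32,off+sw,120],[r0,off+sw,120]]))*16).astype(np.int32),1,shift=4)
        return cv2.resize(cv2.GaussianBlur(A,(0,0),N*max(.2,abs(sg))),(w,w),interpolation=cv2.INTER_AREA)
    def cost(q,full=False):
        S=ren(q)[Mk];X=np.c_[np.ones(len(S)),S];k,res,_,_=np.linalg.lstsq(X,B[Mk],rcond=None)
        return ((X@k-B[Mk])**2).mean()**.5
    best=None
    for da in(-.2,0,.2):
        for o in(-2,2):
            x0=np.array([yaw0+da,o,2,6,.6]);r=minimize(cost,x0,method="Nelder-Mead",options=dict(initial_simplex=[x0]+[x0+e for e in np.diag([.2,2,2,2,.3])],maxiter=2000))
            if best is None or r.fun<best.fun:best=r
    return best
for fn,cam,c,y in(("top0","top",(553,35.5),-99),("j1","top",(553,35.5),-99),("top4","top",(557,35),28),("side1","side",(551.5,36),-99),("side2","side",(556,35.5),28),("side4","side",(556,35.5),28)):
    r=stripe(f"pics/{fn}.png",cam,c,np.radians(y))
    q=r.x;n=np.array([-np.sin(q[0]),np.cos(q[0])]);print(fn,"yaw %.1f off %.2f r0 %.1f sw %.1f sg %.2f"%(np.degrees(q[0]),*q[1:]),"rms %.1f"%r.fun)
E
python3 stripe.py; cd pics; python3 -c "
import cv2;im=cv2.imread('side4.png');cv2.imwrite('side4z.png',cv2.resize(im[150:215,220:290],None,fx=8,fy=8,interpolation=cv2.INTER_CUBIC))"
```

```text
top0 yaw -94.8 off -1.99 r0 3.3 sw 6.3 sg 0.56 rms 3.6
j1 yaw -95.7 off -1.76 r0 3.3 sw 6.2 sg 0.59 rms 4.0
top4 yaw 29.5 off -0.40 r0 0.8 sw 6.5 sg 0.61 rms 2.9
side1 yaw -97.2 off -0.04 r0 0.5 sw 6.6 sg 0.69 rms 4.1
side2 yaw 30.6 off 1.12 r0 3.9 sw 6.4 sg 0.68 rms 4.6
side4 yaw 30.7 off 1.02 r0 3.9 sw 6.5 sg 0.68 rms 4.8
```

View pics/side4z.png

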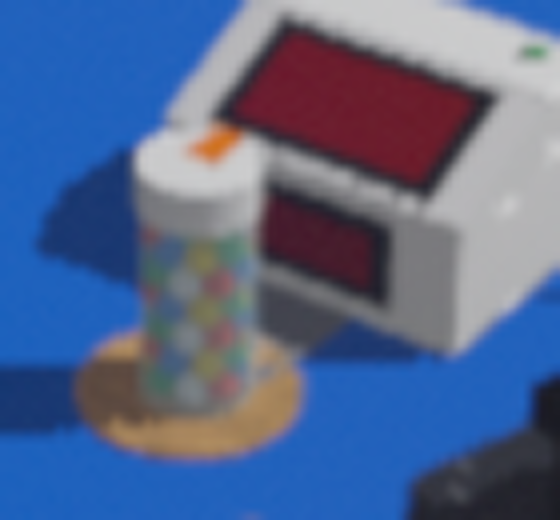

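Axis fits agree across both cameras: the tag yaw is now about 30° against 27.4°, and the jar has slid about 4–6 mm. Time allows a small mend, so I'll regrasp, turn −2.5° and nudge it back.

```bash
python3 go.py 558 35.5 265 11.3
```

```text
t 9.95 pos [ 449.1 -494.5  256.1] xyaw 11.0 q [-0.59  0.48  0.07  0.   -1.16  2.35] F [ 0.2 -0.2 -1. ] grip 52.4
linear [5.205, -12.484, -0.228] twist [-0.011, 0.032, -0.035] dist 541 ang 0.4
```

Emit:
drive_tool(deltas=[{"fingers":1,"linear":[0.35,-0.8,-0.2],"twist":[0,0,0]},{"fingers":1,"linear":[0.8,-1.9,-0.3],"twist":[0,0,0]},{"fingers":1,"linear":[1.25,-3.0,-0.3],"twist":[0,0,0]},{"fingers":1,"linear":[1.7,-4.1,-0.3],"twist":[0,0,0]},{"fingers":1,"linear":[2.15,-5.2,-0.3],"twist":[0,0,0]},{"fingers":1,"linear":[2.6,-6.3,-0.3],"twist":[0,0,0]},{"fingers":1,"linear":[3.05,-7.4,-0.3],"twist":[0,0,0]},{"fingers":1,"linear":[3.5,-8.5,-0.3],"twist":[0,0,0]}])

```text
clock: 10.75
ee_pos: [521.6, -130.9, 268.4]
orientation: [0.995, 0.096, -0.002, -0.001]
ft_force: [0.5, 0.3, -0.3]
grip_width: 0.996
```

```bash
python3 go.py 558 35.5 265 11.3
```

```text
t 10.75 pos [ 521.6 -130.9  268.4] xyaw 11.0 q [ 0.06  0.26 -0.24 -0.   -1.08  1.71] F [ 0.5  0.3 -0.3] grip 86.6
linear [1.688, -3.91, 0.084] twist [-0.011, 0.026, -0.037] dist 170 ang 0.4
```

Emit:
drive_tool(deltas=[{"fingers":1,"linear":[0.4,-1.0,0],"twist":[0,0,0]},{"fingers":1,"linear":[0.85,-2.0,0],"twist":[0,0,0]},{"fingers":1,"linear":[1.25,-2.9,0],"twist":[0,0,0]},{"fingers":1,"linear":[1.55,-3.6,0],"twist":[0,0,0]},{"fingers":1,"linear":[1.69,-3.91,0.08],"twist":[0,0.02,0]},{"fingers":1,"linear":[1.69,-3.91,0.08],"twist":[0,0.02,0]},{"fingers":1,"linear":[1.69,-3.91,0.4],"twist":[0,0.02,0]}])

```text
clock: 11.45
ee_pos: [558.6, 35.9, 253.5]
orientation: [0.995, 0.096, 0.001, -0.001]
ft_force: [-0.5, 0.9, 0.0]
grip_width: 1.002
```

```bash
python3 go.py 558 35.5 159 11.0
```

```text
t 11.45 pos [558.6  35.9 253.5] xyaw 11.0 q [ 0.35  0.3  -0.21 -0.   -1.05  1.41] F [-0.5  0.9  0. ] grip 87.2
linear [-0.022, 0.01, 2.362] twist [-0.011, -0.019, 0.005] dist 94 ang 0.2
```

Emit:
drive_tool(deltas=[{"fingers":1,"linear":[-0.02,0.01,0.5],"twist":[0,-0.02,0]},{"fingers":1,"linear":[-0.02,0.01,1.1],"twist":[0,-0.02,0]},{"fingers":1,"linear":[-0.02,0.01,1.7],"twist":[0,-0.02,0]},{"fingers":1,"linear":[-0.02,0.01,2.2],"twist":[0,-0.02,0]},{"fingers":0.85,"linear":[-0.02,0.01,2.36],"twist":[0,-0.02,0]},{"fingers":0.72,"linear":[-0.02,0.01,2.36],"twist":[0,-0.02,0]},{"fingers":0.66,"linear":[-0.02,0.01,2.36],"twist":[0,-0.02,0]},{"fingers":0.6,"linear":[-0.02,0.01,2.36],"twist":[0,-0.02,0]}], grip_force=15)

```text
clock: 12.25
ee_pos: [558.7, 35.4, 160.3]
orientation: [0.995, 0.096, 0.001, -0.001]
ft_force: [0.1, 0.4, -0.1]
grip_width: 0.723
```

Emit:
drive_tool(deltas=[{"fingers":0.5,"linear":[0,0,0],"twist":[0,0,0]},{"fingers":0.5,"linear":[0,0,0],"twist":[0,0,0]}])

```text
clock: 12.45
ee_pos: [559.1, 35.5, 161.3]
orientation: [0.995, 0.096, 0.002, -0.001]
ft_force: [-0.3, -0.6, 2.2]
grip_width: 0.614
```

```bash
python3 go.py 553.5 35.5 159 8.5
```

```text
t 12.45 pos [559.1  35.5 161.3] xyaw 11.0 q [ 0.35  0.4  -0.33 -0.   -0.83  1.41] F [-0.3 -0.6  2.2] grip 53.4
linear [-0.139, -0.027, 0.057] twist [-0.013, -0.031, 0.317] dist 6 ang 2.5
```

Emit:
drive_tool(deltas=[{"fingers":0.5,"linear":[-0.03,-0.01,0],"twist":[0,0,0.08]},{"fingers":0.5,"linear":[-0.06,-0.01,0],"twist":[0,0,0.16]},{"fingers":0.5,"linear":[-0.09,-0.02,0],"twist":[0,0,0.24]},{"fingers":0.5,"linear":[-0.11,-0.02,0],"twist":[0,0,0.32]},{"fingers":0.5,"linear":[-0.11,-0.02,0],"twist":[0,0,0.32]}])

```text
clock: 12.95
ee_pos: [555.0, 35.4, 161.5]
orientation: [0.997, 0.074, 0.003, -0.001]
ft_force: [1.5, -1.2, -0.2]
grip_width: 0.613
```

Emit:
drive_tool(deltas=[{"fingers":0.6,"linear":[0,0,0],"twist":[0,0,0]},{"fingers":0.64,"linear":[0,0,0],"twist":[0,0,0]},{"fingers":0.7,"linear":[0,0,0],"twist":[0,0,0]},{"fingers":0.85,"linear":[0,0,0],"twist":[0,0,0]},{"fingers":1,"linear":[0,0,0],"twist":[0,0,0]},{"fingers":1,"linear":[0,0,0],"twist":[0,0,0]}])

```text
clock: 13.55
ee_pos: [555.0, 35.5, 161.6]
orientation: [0.997, 0.074, 0.003, -0.001]
ft_force: [0.0, 0.1, 0.2]
grip_width: 0.891
```

Emit:
drive_tool(deltas=[{"fingers":1,"linear":[0,0,-0.4],"twist":[0,0,0]},{"fingers":1,"linear":[0,0,-1.2],"twist":[0,0,0]},{"fingers":1,"linear":[0,0,-2.2],"twist":[0,0,0]},{"fingers":1,"linear":[-0.4,0.9,-2.6],"twist":[0,0,0]},{"fingers":1,"linear":[-0.9,2.1,-2.8],"twist":[0,0,0]},{"fingers":1,"linear":[-1.4,3.3,-2.8],"twist":[0,0,0]},{"fingers":1,"linear":[-1.9,4.5,-2.8],"twist":[0,0,0]},{"fingers":1,"linear":[-2.4,5.6,-2.8],"twist":[0,0,0]}])

```text
clock: 14.35
ee_pos: [493.1, -197.4, 273.1]
orientation: [0.997, 0.074, 0.003, -0.001]
ft_force: [1.5, -0.1, -0.8]
grip_width: 1.001
```

Emit:
drive_tool(deltas=[{"fingers":0.9,"linear":[-0.4,1.1,0],"twist":[0,0,0]},{"fingers":0.8,"linear":[-0.8,2.2,0],"twist":[0,0,0]},{"fingers":0.7,"linear":[-1.2,3.3,0],"twist":[0,0,0]},{"fingers":0.6,"linear":[-1.6,4.4,0],"twist":[0,0,0]},{"fingers":0.6,"linear":[-2.0,5.5,0],"twist":[0,0,0]},{"fingers":0.6,"linear":[-2.4,6.6,0],"twist":[0,0,0]}])

```text
clock: 14.95
ee_pos: [436.5, -474.5, 272.1]
orientation: [0.997, 0.074, 0.003, -0.001]
ft_force: [0.4, 0.5, 1.1]
grip_width: 0.618
```

```bash
python3 - <<'E'
from h import *
for c in("side","top"):
    im=bot.read_camera(c); cv2.imwrite(f"pics/{c}5.png",im[:,:,::-1])
im=cv2.imread("pics/top5.png");cv2.imwrite("pics/top5z.png",np.hstack([cv2.resize(im[125:185+80,180:320],None,fx=4,fy=4,interpolation=cv2.INTER_CUBIC)]))
E
python3 jar2.py pics/top5.png 27; sed -i 's/^for fn,cam,c,y in.*/for fn,cam,c,y in(("top5","top",(554,35.5),28),("side5","side",(553,36),28)):/' stripe.py; python3 stripe.py; python3 go.py 474.3 -138.6 130 11.5
```

```text
[ 5.54057322e+02  3.47501924e+01  5.14299827e-01  7.53023676e+00
 -7.61213565e-01] 29.467209475721898 7.106905937194824
top5 yaw 28.3 off -0.38 r0 -0.7 sw 6.5 sg 0.63 rms 3.5
side5 yaw 28.4 off 1.73 r0 2.1 sw 5.6 sg 0.76 rms 4.6
t 15.05 pos [ 435.4 -477.3  270.9] xyaw 8.2 q [-0.58  0.43  0.03 -0.   -1.17  2.3 ] F [-0.3  1.6 -0.5] grip 52.9
linear [2.146, -8.238, 3.543] twist [-0.008, -0.037, -0.418] dist 369 ang 3.4
```

View pics/top5z.png

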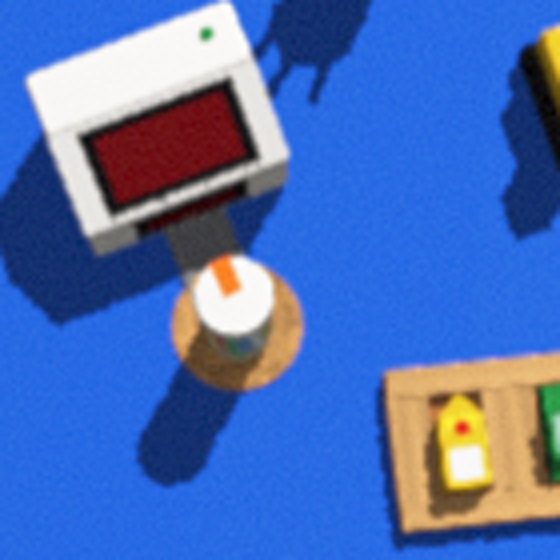

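The jar now sits at the pad centre with yaw about 28.3° against 27.4°. Next is the boat.

Emit:
drive_tool(deltas=[{"fingers":0.6,"linear":[0.25,-1.0,0],"twist":[0,0,0]},{"fingers":0.6,"linear":[0.55,-2.1,0],"twist":[0,0,0]},{"fingers":0.6,"linear":[0.85,-3.2,0.1],"twist":[0,0,-0.1]},{"fingers":0.6,"linear":[1.15,-4.3,0.3],"twist":[0,0,-0.2]},{"fingers":0.6,"linear":[1.4,-5.4,0.6],"twist":[0,0,-0.3]},{"fingers":0.6,"linear":[1.7,-6.5,1.0],"twist":[0,0,-0.4]},{"fingers":0.6,"linear":[2.0,-7.5,1.4],"twist":[0,-0.04,-0.42]},{"fingers":0.6,"linear":[2.15,-8.24,1.8],"twist":[0,-0.04,-0.42]}])

```text
clock: 15.85
ee_pos: [474.2, -136.0, 199.6]
orientation: [0.995, 0.101, 0.0, -0.001]
ft_force: [0.3, -0.5, -0.9]
grip_width: 0.601
```

```bash
python3 go.py 474.3 -138.3 130 11.5
```

```text
t 15.85 pos [ 474.2 -136.   199.6] xyaw 11.6 q [ 0.05  0.26 -0.44 -0.   -0.87  1.72] F [ 0.3 -0.5 -0.9] grip 52.3
linear [-0.011, 0.059, 1.74] twist [-0.007, -0.006, 0.018] dist 70 ang 0.2
```

Emit:
drive_tool(deltas=[{"fingers":0.6,"linear":[-0.01,0.06,0.4],"twist":[0,0,0]},{"fingers":0.6,"linear":[-0.01,0.06,1.0],"twist":[0,0,0]},{"fingers":0.6,"linear":[-0.01,0.06,1.6],"twist":[0,0,0]},{"fingers":0.6,"linear":[-0.01,0.06,2.1],"twist":[0,0,0]},{"fingers":0.6,"linear":[-0.01,0.06,2.5],"twist":[0,0,0]},{"fingers":0.6,"linear":[-0.01,0.06,2.65],"twist":[0,0,0]},{"fingers":0.6,"linear":[-0.01,0.06,2.7],"twist":[0,0,0]},{"fingers":0.6,"linear":[-0.01,0.06,2.7],"twist":[0,0,0]}])

```text
clock: 16.65
ee_pos: [474.7, -138.1, 92.0]
orientation: [0.995, 0.102, 0.001, -0.0]
ft_force: [1.0, 0.6, -1.1]
grip_width: 0.599
```

```bash
python3 go.py 474.3 -138.3 91 11.5; python3 - <<'E'
from h import *
im=bot.read_camera("side");cv2.imwrite("pics/side6.png",im[:,:,::-1]);cv2.imwrite("pics/side6z.png",cv2.resize(im[190:260,200:290,::-1],None,fx=8,fy=8,interpolation=cv2.INTER_CUBIC))
E
```

```text
t 16.65 pos [ 474.7 -138.1   92. ] xyaw 11.7 q [ 0.05  0.42 -0.55 -0.   -0.6   1.73] F [ 1.   0.6 -1.1] grip 52.1
linear [-0.011, 0.002, 0.026] twist [-0.006, -0.011, 0.02] dist 1 ang 0.2
```

View pics/side6z.png

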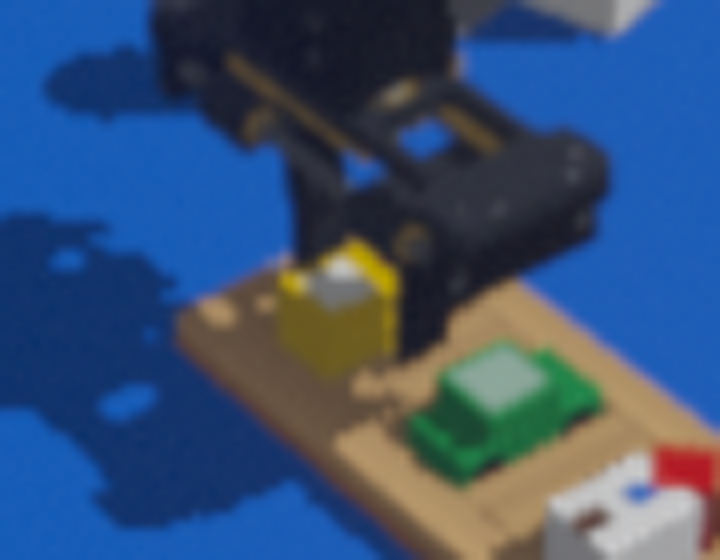

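Fingers straddle the boat clear of the car. Closing.

Emit:
drive_tool(deltas=[{"fingers":0.5,"linear":[0,0,0],"twist":[0,0,0]},{"fingers":0.45,"linear":[0,0,0],"twist":[0,0,0]},{"fingers":0.4,"linear":[0,0,0],"twist":[0,0,0]},{"fingers":0.36,"linear":[0,0,0],"twist":[0,0,0]},{"fingers":0.3,"linear":[0,0,0],"twist":[0,0,0]},{"fingers":0.3,"linear":[0,0,0],"twist":[0,0,0]},{"fingers":0.3,"linear":[0,0,0],"twist":[0,0,0]}], grip_force=20)

```text
clock: 17.4
ee_pos: [475.0, -138.2, 92.6]
orientation: [0.995, 0.102, 0.001, -0.0]
ft_force: [-1.0, 1.0, 2.3]
grip_width: 0.391
```

Emit:
drive_tool(deltas=[{"fingers":0.3,"linear":[0,0,-0.1],"twist":[0,0,0]},{"fingers":0.3,"linear":[0,0,-0.3],"twist":[0,0,0]},{"fingers":0.3,"linear":[0,0,-0.6],"twist":[0,0,0]},{"fingers":0.3,"linear":[0,0,-1.2],"twist":[0,0,0]},{"fingers":0.3,"linear":[0,0,-2.2],"twist":[0,0,0]},{"fingers":0.3,"linear":[0,0,-3.2],"twist":[0,0,0]},{"fingers":0.3,"linear":[0,0,-4.2],"twist":[0,0,0]},{"fingers":0.3,"linear":[0,0,-5.2],"twist":[0,0,0]}])

```text
clock: 18.2
ee_pos: [473.8, -138.4, 302.7]
orientation: [0.995, 0.102, 0.001, -0.0]
ft_force: [1.3, 0.3, -0.5]
grip_width: 0.386
```

```bash
cat > fin.py <<'E'
from h import *
from go import show
import sys
# boat in tool frame: tool x = boat x ; boat origin at tool coords (bx,by,bz)
bt=np.array(list(map(float,sys.argv[1:4])))
p=np.array([686.9,105.2,27.36])
yaw=np.radians(p[2]);O=pose(p[0],p[1],yaw,[-25,0,86.3])[0]
a=np.radians(25)
Rz=R.from_euler("z",yaw).as_matrix()
X=Rz@[np.cos(a),0,np.sin(a)];Z=Rz@[-np.sin(a),0,np.cos(a)]
tgt=O+150*Z
Rt=R.from_matrix(np.array([X,np.cross(-Z,X),-Z]).T)
T=tgt-Rt.apply(bt);print("boat target",tgt,"TCP",T);show(Rt,T)
E
python3 fin.py 3 0 85.5
```

```text
boat target [608.39518645  64.57647721 222.24616806] TCP [573.88861219  46.72051981 298.46762906]
t 18.2 pos [ 473.8 -138.4  302.7] xyaw 11.7 q [ 0.04  0.15 -0.29 -0.   -1.13  1.73] F [ 1.3  0.3 -0.5] grip 33.5
linear [3.384, -4.028, 0.119] twist [0.427, 3.083, -1.932] dist 210 ang 29.3
```

Emit:
drive_tool(deltas=[{"fingers":0.3,"linear":[0.3,-0.4,0],"twist":[0.04,0.3,-0.2]},{"fingers":0.3,"linear":[0.8,-0.95,0],"twist":[0.1,0.75,-0.5]},{"fingers":0.3,"linear":[1.3,-1.55,0],"twist":[0.17,1.2,-0.75]},{"fingers":0.3,"linear":[1.85,-2.2,0.05],"twist":[0.24,1.7,-1.05]},{"fingers":0.3,"linear":[2.4,-2.85,0.05],"twist":[0.3,2.2,-1.35]},{"fingers":0.3,"linear":[2.9,-3.45,0.1],"twist":[0.37,2.65,-1.65]},{"fingers":0.3,"linear":[3.25,-3.85,0.1],"twist":[0.41,2.95,-1.85]},{"fingers":0.3,"linear":[3.4,-4.03,0.1],"twist":[0.43,3.08,-1.93]}])

```text
clock: 19.0
ee_pos: [574.4, 48.1, 299.3]
orientation: [0.948, 0.232, 0.21, -0.052]
ft_force: [0.1, 0.0, -0.6]
grip_width: 0.388
```

Emit:
drive_tool(deltas=[{"fingers":0.3,"linear":[0,0,0],"twist":[0,0,0]},{"fingers":0.3,"linear":[0,0,0],"twist":[0,0,0]}])

```text
clock: 19.2
ee_pos: [574.0, 47.7, 299.3]
orientation: [0.949, 0.232, 0.21, -0.052]
ft_force: [0.6, 0.8, -0.6]
grip_width: 0.389
```

```bash
python3 fin.py 2.5 0 86.6; python3 - <<'E'
from h import *
for c in("side","top"):
    im=bot.read_camera(c); cv2.imwrite(f"pics/{c}7.png",im[:,:,::-1])
    l,t=(190,100) if c=="side" else (170,120)
    cv2.imwrite(f"pics/{c}7z.png",cv2.resize(im[t:t+120,l:l+150,::-1],None,fx=5,fy=5,interpolation=cv2.INTER_CUBIC))
    for q in("boat","boat_bow","boat_top","window"): print(c,q,[(np.round(x["uv"],1).tolist(),round(x["conf"],2)) for x in bot.mark_of(c,q)[:2]])
E
```

```text
boat target [608.39518645  64.57647721 222.24616806] TCP [573.87819773  46.71513069 299.67587676]
t 19.2 pos [574.   47.7 299.3] xyaw 27.4 q [ 0.34  0.16 -0.31 -0.1  -0.67  1.78] F [ 0.6  0.8 -0.6] grip 33.8
linear [-0.008, 0.021, -0.015] twist [-0.01, 0.008, 0.007] dist 1 ang 0.1
side boat [([287.4, 314.2], 0.73), ([281.1, 259.2], 0.72)]
side boat_bow [([257.2, 123.9], 0.74)]
side boat_top [([252.3, 128.7], 0.58)]
side window [([267.7, 161.1], 0.68)]
top boat [([227.6, 166.1], 0.68), ([227.8, 169.3], 0.39)]
top boat_bow [([224.8, 157.7], 0.6)]
top boat_top [([110.9, 230.8], 0.44), ([230.2, 168.8], 0.37)]
top window [([223.4, 160.5], 0.65)]
```

View pics/side7z.png

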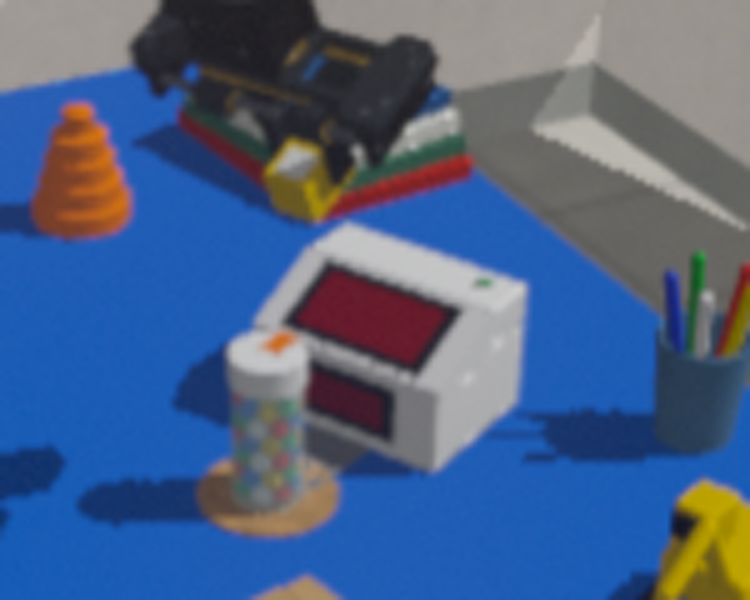

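View pics/top7z.png

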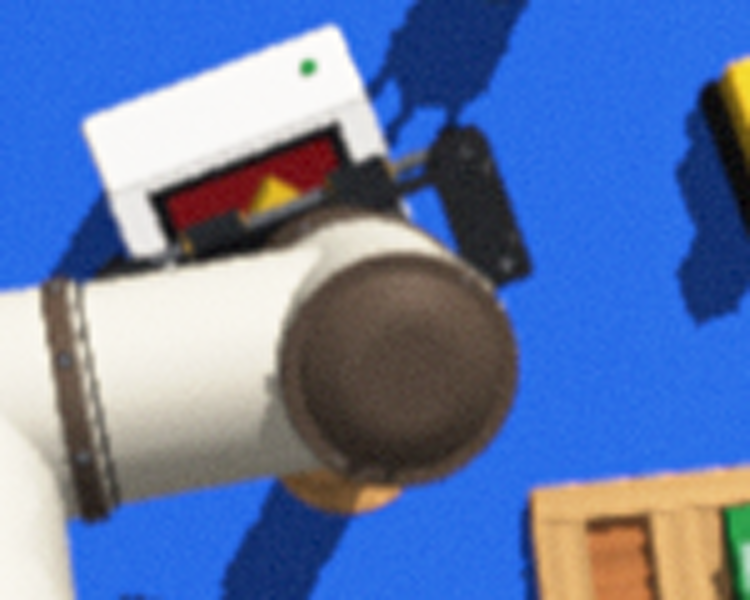

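```bash
cat > ov.py <<'E'
from h import *
import sys
n=sys.argv[1];bt=np.array(list(map(float,sys.argv[2:5])))
s=bot.observe();Rt=R.from_quat(s["orientation"]);T=s["ee_pos"]
V=[(-35,-17),(15,-17),(34,0),(15,17),(-35,17)]
def W(P):P=np.array(P,float);return T+Rt.apply(bt+np.c_[P[:,0],-P[:,1],-P[:,2]])
for c in("side","top"):
    im=cv2.imread(f"pics/{c}{n}.png");u=proj(c,W([[0,0,18]]))[0];l,t=(u-25).astype(int);F=11
    big=cv2.resize(im[t:t+50,l:l+50],None,fx=F,fy=F,interpolation=cv2.INTER_CUBIC)
    for z,col in((0,(255,0,0)),(36,(0,0,255))):
        cv2.polylines(big,[np.round((proj(c,W([(a,b,z) for a,b in V]))-[l,t]+.5)*F).astype(int)],True,col,1)
    cv2.imwrite(f"pics/{c}{n}ov.png",big)
a=cv2.imread(f"pics/side{n}ov.png");b=cv2.imread(f"pics/top{n}ov.png");cv2.imwrite(f"pics/ov{n}.png",cv2.resize(np.hstack([a,b]),(800,400)))
E
python3 ov.py 7 2.5 0 86.6
```

```text
(no output)
```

View pics/ov7.png

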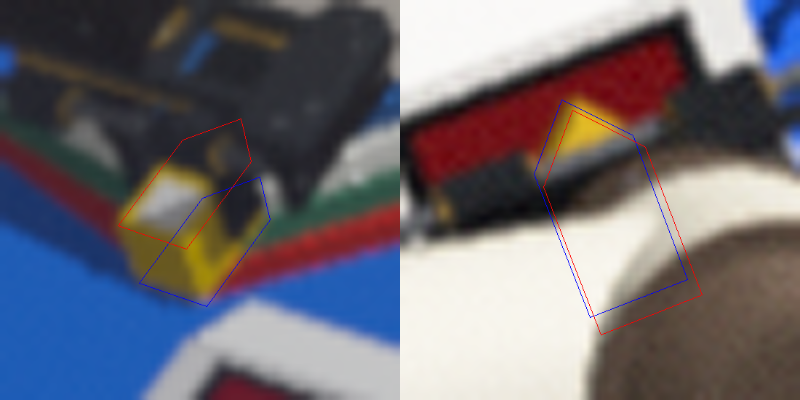

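```bash
python3 - <<'E'
import cv2
a=cv2.imread("pics/side7ov.png")[190:460,120:420];b=cv2.imread("pics/top7ov.png")[80:350,120:420]
import numpy as np
cv2.imwrite("pics/ov7z.png",np.hstack([cv2.resize(a,(400,360)),cv2.resize(b,(400,360))]))
E
```

```text
(no output)
```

View pics/ov7z.png

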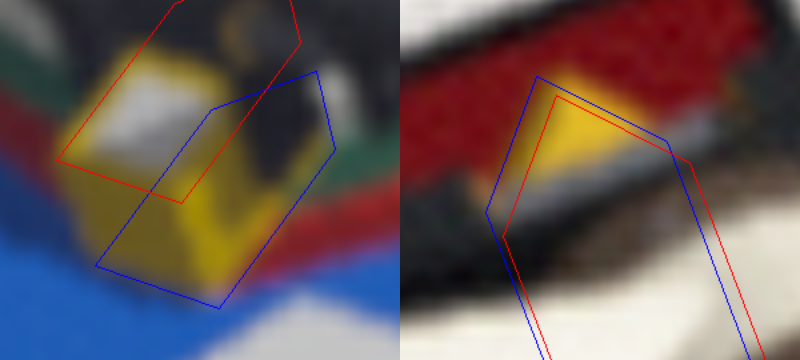

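```bash
python3 fin.py 4.5 0 86.6
```

```text
boat target [608.39518645  64.57647721 222.24616806] TCP [572.26834777  45.88208908 298.83064024]
t 19.7 pos [574.3  47.9 299.3] xyaw 27.4 q [ 0.34  0.16 -0.31 -0.1  -0.67  1.78] F [-0.8 -0.2 -0.8] grip 33.8
linear [-0.068, 0.022, -0.02] twist [-0.009, 0.0, 0.008] dist 3 ang 0.1
```

Emit:
drive_tool(deltas=[{"fingers":0.3,"linear":[-0.03,0.01,-0.01],"twist":[0,0,0]},{"fingers":0.3,"linear":[-0.07,0.02,-0.02],"twist":[0,0,0]},{"fingers":0.3,"linear":[-0.07,0.02,-0.02],"twist":[0,0,0]},{"fingers":0.3,"linear":[-0.07,0.02,-0.02],"twist":[0,0,0]},{"fingers":0.3,"linear":[-0.07,0.02,-0.02],"twist":[0,0,0]}])

```text
clock: 20.2
ee_pos: [572.2, 46.0, 298.8]
orientation: [0.948, 0.232, 0.21, -0.052]
ft_force: [0.8, 0.3, -0.9]
grip_width: 0.39
```

```bash
python3 fin.py 4.5 0 86.6; python3 - <<'E'
from h import *
for c in("side","top"):
    im=bot.read_camera(c); cv2.imwrite(f"pics/{c}8.png",im[:,:,::-1])
E
python3 ov.py 8 4.5 0 86.6
sed -i 's/^for fn,cam,c,y in.*/for fn,cam,c,y in(("side8","side",(553,36),28),):/' stripe.py; python3 stripe.py
```

```text
boat target [608.39518645  64.57647721 222.24616806] TCP [572.26834777  45.88208908 298.83064024]
t 20.2 pos [572.2  46.  298.8] xyaw 27.4 q [ 0.33  0.16 -0.31 -0.1  -0.67  1.78] F [ 0.8  0.3 -0.9] grip 33.9
linear [0.001, 0.003, 0.001] twist [-0.01, -0.0, 0.008] dist 0 ang 0.1
side8 yaw 29.7 off 1.44 r0 2.1 sw 6.1 sg 0.76 rms 4.4
```

View pics/ov8.png

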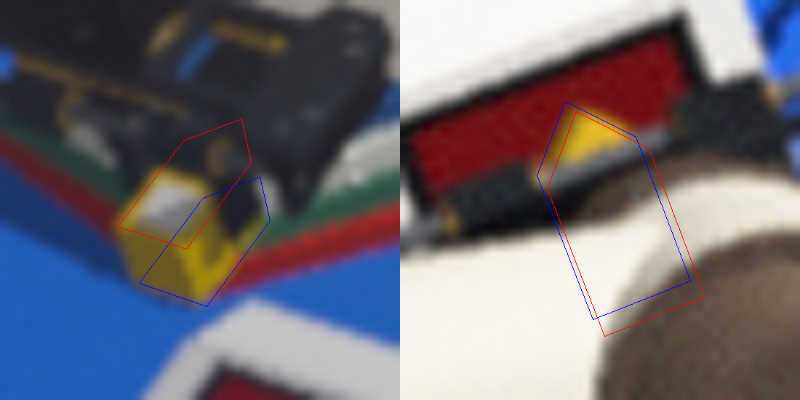

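View pics/side8.png

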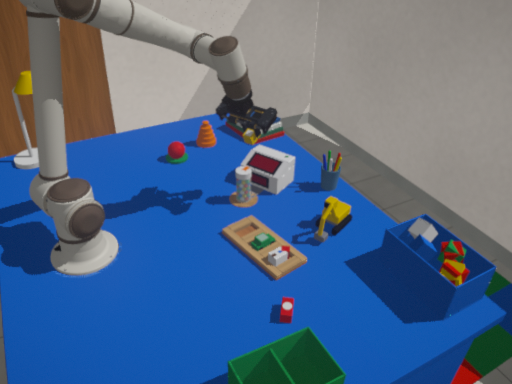

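```bash
python3 - <<'E'
from cell import bot
s=bot.observe();print(s["clock"],abs(s["qd"]).max(),s["grip_width"]);print(bot.job_done())
E
```

```text
20.3 0.001266163052891035 0.3919269477406741
the job is handed in; nothing more can be done
None
```

I turned the jar so its orange tag faces the scanner's upright glass and let go of it. Then I lifted the boat and handed the job in at 20.3 s, still holding it in front of the sloping glass.

**Jar:**
- I turned it about 126° by the lid. It had then turned about 2–3° too far and slid about 4–6 mm.
- I gripped it again, turned it back 2.5° and nudged it about 4.5 mm. It now stands upright near the middle of its pad.
- The tag yaw measured 28.3–28.4° after the mend, and 29.5–29.7° by two other fits. The target was 27.4°, so it is about 1–2° off. The tag itself was out of view after turning, so these come from the stripe on the lid.

**Boat:**
- The grip measured 34 mm, which is the hull width.
- It is set 150 mm from the middle of the glass, with the underside parallel to the glass and the bow up the slope. By the arm's own reading it is within 0.1 mm and 0.1° of that pose.
- The first look showed the boat about 2–4 mm further up the slope than I had assumed in the grip, so I shifted it by 2 mm. The drawn boat outline now agrees with both cameras to about 1 pixel, roughly 2–3 mm. The position is only known that well, because the two cameras differ by about 2 mm.

The last side picture shows the other toys where they were, and the arm was still when I handed in.

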